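Tidy the hotel vanity: tumblers on the drying pegs, toiletries in the chest, lid down

ROBOT

A 7-joint arm with a two-finger parallel gripper is mounted at the origin on the work surface. World frame = base frame: x ahead of the robot, y to its left, z up, the work surface at z = 0. Lengths are in m, angles in rad, forces in N, time in s.
With the tool pointing down it reaches from about 0.425 to 0.875 m from the base axis. Payload 4.7 kg.
Tool frame: the origin (TCP) lies at the very end of the fingers, on their centre line; the grasp point (between the pads) lies 19 mm behind it (ctrl.grasp_offset is the distance from the TCP to the grasp point, in m); z points along the fingers, y is the line along which they close (so a half turn about z gives the same grasp; the last joint's range is limited). The gripper opens to 85 mm and grips with 20 to 120 N. Pads are 22 mm wide; open, the fingers measure 114 mm over their backs; the gripper's body (76 mm by 85 mm) begins 54 mm behind the grasp point. The pads swing forward as they close: fully open they stand 13 mm farther back than shut.
Start: joints at [1.217, 0.321, -0.07, 1.45, 0.023, 1.371, -0.057], TCP at [0.234, -0.607, 0.198] pointing down, gripper open.
Joint ranges: [-2.86, 2.86], [-0.3, 2.09], [-1.38, 1.24], [0.06, 2.45], [-1.56, 4.7], [0.09, 2.05], [-2.69, 2.69]. Speed limits (rad/s): [2.57, 2.57, 3.14, 3.14, 3.14, 3.14, 3.14].

INTERFACE

Orientations are given as a 3x3 rotation matrix whose columns are the frame's x, y, z axes.
In Python, from rig import ctrl, optics, boxes_of, place_of gives the robot as it stands.
- The arm moves only by the tool step_arm, never from a script. Its argument "increments" is a list of rows, each an object of numbers: "x", "y", "z": the shift along the world's x, y, z scaled (see below); "spin": the turn about the world's z scaled (see below). A call has 1 to 5 rows; each row shifts and turns the commanded pose from where the row before left it; what a row does not reach is not made up. The controller multiplies each number of a shift by 10 cm and each number of a turn by 2 pi rad. A row lasts 1/8 s, in which the tool goes at most 62.5 mm and 10.7 degrees, less where a joint would pass 70% of its speed; a pose out of reach is approached as far as the arm can. A call with a number of a shift or a turn outside -1 to 1 is refused whole. A call with a gripper value outside its range is refused whole. "hand" is the closure, from 0 (fully open) to 1 (shut), set as the call begins (left out, the last holds). The fingers move at their own pace and stop on an object; "squeeze" is the grip in N (left out, the last holds). Time passes only in rows, so rows that do not move let the fingers close. It gives the time, the measured TCP pose, the force, the opening and the grip force at its end, in the units of the state.
- ctrl.state(): the state, without advancing time (a new reading comes with each control period).
- optics.snapshot(name): name is "side" or "top"; returns a dict with "pixels" (400x640x3 uint8, blue, green, red), "K" (3x3 intrinsics, pixels), "rvec" (rotation vector, rad) and "tvec" (3), from world to camera coordinates, as OpenCV has them. Camera axes: x right, y down, z forward; pixel columns grow to the right and rows downward; lengths in m; the calibration is good to about 2 mm. A picture is of the moment at which its call begins. There is no depth.
- ctrl.hand_in(): hands the job in; it is judged then, once.
Trained networks look in a picture, given as the dict that the camera call returned (one of the last four; its "shot" number tells which), for a name from the list of things; names that differ only in an ending like _2 or _b are one class to them, and where a whole thing is asked for, a point or a joint stands for the part that bears it (a point fixed in the world has none). Each returns a list of dicts, best first, with "conf" (0 to 1); they miss things now and then, are a little off and sometimes report something else, mostly with a low value. They report only what shows in the picture. A call takes as long as a camera call. They do not tell look-alikes from the thing itself.
- boxes_of(picture, target): "at" ([x, y, z] in m, in world coordinates, good to about 4 mm: the middle of the surface that is visible of it).
- place_of(picture, target): "at" ([x, y, z] in m, in world coordinates, good to about 4 mm: a listed point, or the origin of a listed thing).
The state is a dict: "time_s": time; "joint_positions": joint angles; "qd": joint speeds; "joint_efforts": joint torques, N m; "position": TCP position; "orientation": TCP orientation; "ft_force": force on the tool from outside, world axes, zero at the start; "moment": the same for the moment, N m; "gripper_width": finger opening in m; "grasp_force": force on a finger pad.
Only numpy, scipy, OpenCV 4.12 (cv2) and the standard library are available. Lean on these libraries where they do the work, as an engineer would, in place of code of your own. Each camera call takes 0.05 s, during which the arm holds its last target. There are 200 camera calls.

TASK

Tidy the vanity for the next guest: turn both blue tumblers mouth down over the pegs of the drying stand, one on each, so that their rims rest on the board, and put every bottle and cream jar on the counter into the wooden chest. Once all of them are in, gently lower the chest's lid until it is fully closed, and leave the other things on the counter where they are.

Things in the scene. Friction and masses are not known exactly. Their poses are not given: they have to be found in the camera images.
- chest: dark wooden chest, open-topped, fixed to the counter, 142 (its x) x 232 (its y) x 80 mm high, walls and floor 6 mm thick; origin at the centre of its underside, z up. Its lid is hinged along the top of its +x long side
- lid (a joint): angle of the chest's wooden lid: 0 = closed flat on the rim, grows as it opens, 1.57 = upright; it starts standing open at 1.75 to 2.0. Stiff hinge: it stays where it is left; about 2 to 3 N at its free edge moves it
- lid_hinge (a point): point on the lid's hinge line, midway along it, at the lid's underside; the hinge line runs along the chest's y, 71 mm to +x of the chest's centre and 80 mm above its underside
- lid_edge (a point): middle of the lid's free edge on its outer (upper when closed) face. The lid is a panel 154 mm (from hinge to free edge) x 232 x 8 mm, with no knob; closed, it overhangs the chest's -x side by 12 mm
- stand: drying stand, fixed: pale wooden board 110 (x) x 270 (y) x 12 mm with two upright steel pegs; origin at the centre of its underside
- peg0 (a point): foot of one drying peg: on its axis, at the level of the board's top. Peg 26 mm in diameter, 70 mm tall, its upper 15 mm tapering to 12 mm
- peg1 (a point): foot of the other drying peg, alike, 150 mm from the first
- tumbler0: blue square tumbler (bathroom cup), 54 x 54 mm outside, 92 mm long, walls and base 5 mm, 44 x 44 mm inside, 87 mm deep; it starts lying on its side, mouth roughly away from the robot. Origin on its axis at the outer face of its closed base; its x axis points from base to mouth
- tumbler0_mouth (a point): centre of that tumbler's open mouth, 92 mm from the base along its x
- tumbler1: blue square tumbler (bathroom cup), 54 x 54 mm outside, 92 mm long, walls and base 5 mm, 44 x 44 mm inside, 87 mm deep; it starts lying on its side, mouth roughly away from the robot. Origin on its axis at the outer face of its closed base; its x axis points from base to mouth
- tumbler1_mouth (a point): centre of that tumbler's open mouth, 92 mm from the base along its x
- bottle0: amber square toiletry bottle, 36 x 36 mm body (sides along its x and y), 46 mm high, with a black round cap 30 mm across on it, 64 mm tall in all; origin at the centre of its underside, z up the bottle. None when absent
- bottle1: green square toiletry bottle, 36 x 36 mm body (sides along its x and y), 46 mm high, with a black round cap 30 mm across on it, 64 mm tall in all; origin at the centre of its underside, z up the bottle. None when absent
- bottle2: yellow square toiletry bottle, 36 x 36 mm body (sides along its x and y), 46 mm high, with a black round cap 30 mm across on it, 64 mm tall in all; origin at the centre of its underside, z up the bottle. None when absent
- jar0: orange round cream jar with a silver lid, 46 mm across, 42 mm tall; origin at the centre of its underside. None when absent
- jar1: red round cream jar with a silver lid, 46 mm across, 42 mm tall; origin at the centre of its underside. None when absent
- dispenser: white ceramic lotion bottle, 64 mm across, 145 mm tall; bystander
- soap_dish: steel soap dish 90 x 120 mm with a white bar of soap, 32 mm tall; bystander
- perfume: amber perfume bottle with brass cap, 35 x 60 x 85 mm tall; bystander
- cotton_jar: white lidded cotton jar, 72 mm across, 100 mm tall; bystander
- compact: closed make-up compact lying flat, brass disc 76 mm across, 14 mm thick; bystander
- hairbrush: hairbrush lying on its bristles, 220 mm long, black head and wooden handle, 34 mm tall; bystander
Mind the look-alikes: they are no part of the job. Leave any red look-alike of the tumbler1 alone.

How it is judged:
By the outcome, as a careful person would: the job done as asked, in the order asked, and still so for the second after the job is handed in, with the robot touching nothing.
Of bottle0, bottle1, bottle2, jar0, jar1 only 3 to 5 are there at a start; the rules pass over those that are not, and their reading is None.
At some moment in a run one of bottle0, bottle1, bottle2, jar0, jar1 may be knocked a few centimetres aside while the robot is not near it.
It also fails if it takes over 210 s, if anything falls off the work surface, if the arm or the gripper's body presses on something with over 40 N, if the wrist force passes 120 N, or if a joint passes its speed limit or range.

## Working session

There is one attempt and no reset: what is moved stays moved. The work goes in short steps, Python scripts to look and compute and a tool call to move; the robot and the scene stay as the last step left them, time stands still between calls to the robot, and variables do not carry over. Pictures are saved under pics/ and viewed, at most 14 in all, crops included, and the job is handed in when it is done.

Besides the shell and the picture viewer there is one more tool, called after ">>>" by a JSON object that holds its "op" and its "data". step_arm: Moves the arm, as the interface text tells. Its arguments: {"type":"object","properties":{"increments":{"type":"array"},"hand":{"type":"number"},"squeeze":{"type":"number"}},"required":["increments"]}

```bash
mkdir -p pics; ls
cat > h.py <<'E'
import numpy as np, cv2
from rig import ctrl, optics, boxes_of, place_of
def snap(n,f=None):
    p=optics.snapshot(n)
    if f: cv2.imwrite('pics/'+f,p['pixels'])
    return p
def proj(p,X):
    u,_=cv2.projectPoints(np.float64(X).reshape(-1,3),p['rvec'],p['tvec'],p['K'],None); return u.reshape(-1,2)
def back(p,uv,z):
    R,_=cv2.Rodrigues(p['rvec']); t=np.ravel(p['tvec'])
    uv=np.float64(uv).reshape(-1,2); d=(R.T@np.linalg.inv(p['K'])@np.c_[uv,np.ones(len(uv))].T).T
    c=-R.T@t; s=(z-c[2])/d[:,2]; return c+d*s[:,None]
E
python3 - <<'E'
from h import *
s=ctrl.state(); print(s['position'],s['orientation'],s['gripper_width'],ctrl.grasp_offset)
for n in('top','side'):
    p=snap(n,n+'0.png')
    R,_=cv2.Rodrigues(p['rvec']); print(n,(-R.T@np.ravel(p['tvec'])).round(3))
    for o in 'chest lid lid_edge lid_hinge stand peg0 peg1 tumbler0 tumbler0_mouth tumbler1 tumbler1_mouth bottle0 bottle1 bottle2 jar0 jar1 dispenser soap_dish perfume cotton_jar compact hairbrush'.split():
        try: print(o,[(np.round(d['at'],3).tolist(),round(d['conf'],2)) for d in place_of(p,o)[:3]])
        except Exception as e: print(o,e)
E
```

```text
pics
[ 0.2334871  -0.6059682   0.19720938] [[ 9.33074280e-01  3.59682894e-01 -7.76627361e-04]
 [ 3.59683723e-01 -9.33072584e-01  1.78117578e-03]
 [-8.39912393e-05 -1.94130953e-03 -9.99998112e-01]] 0.08551175420103178 0.0187
top [ 0.29  -0.045  1.412]
chest [([0.492, 0.297, -0.001], 0.77)]
lid it knows: bottle, chest, compact, cotton_jar, dispenser, hairbrush, jar, lid_edge, lid_hinge, peg, perfume, soap_dish, stand, tumbler, tumbler0_mouth, tumbler1_mouth
lid_edge [([0.51, 0.438, 0.218], 0.68)]
lid_hinge [([0.504, 0.371, 0.084], 0.75)]
stand [([0.541, -0.342, 0.001], 0.81), ([0.465, 0.068, 0.027], 0.26), ([0.337, -0.422, -0.003], 0.17)]
peg0 [([0.542, -0.416, 0.01], 0.73), ([0.54, -0.268, 0.014], 0.63)]
peg1 [([0.542, -0.416, 0.01], 0.73), ([0.54, -0.268, 0.014], 0.63)]
tumbler0 [([0.464, 0.068, 0.026], 0.89), ([0.487, -0.087, 0.032], 0.7), ([0.815, 0.366, 0.027], 0.63)]
tumbler0_mouth [([0.575, -0.091, 0.024], 0.76), ([0.509, 0.435, 0.223], 0.33)]
tumbler1 [([0.464, 0.068, 0.026], 0.89), ([0.487, -0.087, 0.032], 0.7), ([0.815, 0.366, 0.027], 0.63)]
tumbler1_mouth [([0.55, 0.081, 0.0
[... 1857 characters left out ...]
.002], 0.53)]
bottle1 [([0.661, -0.054, 0.002], 0.7), ([0.676, 0.059, 0.0], 0.67), ([0.663, 0.118, 0.002], 0.53)]
bottle2 [([0.661, -0.054, 0.002], 0.7), ([0.676, 0.059, 0.0], 0.67), ([0.663, 0.118, 0.002], 0.53)]
jar0 [([0.649, -0.118, -0.003], 0.82), ([0.659, 0.001, -0.001], 0.62), ([0.508, 0.437, 0.222], 0.62)]
jar1 [([0.649, -0.118, -0.003], 0.82), ([0.659, 0.001, -0.001], 0.62), ([0.508, 0.437, 0.222], 0.62)]
dispenser [([0.751, 0.214, 0.001], 0.97)]
soap_dish [([0.34, -0.229, 0.003], 0.61), ([0.663, -0.002, 0.001], 0.61)]
perfume [([0.756, -0.184, -0.004], 0.9)]
cotton_jar [([0.71, -0.286, 0.004], 0.81)]
compact [([0.366, 0.131, -0.0], 0.76)]
hairbrush [([0.336, -0.425, -0.004], 0.64)]
```

View pics/top0.png

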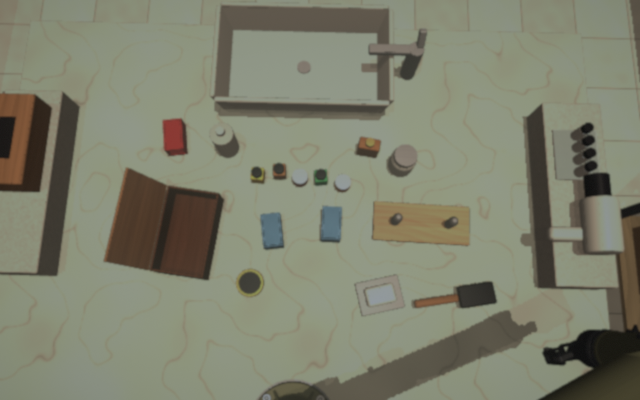

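View pics/side0.png

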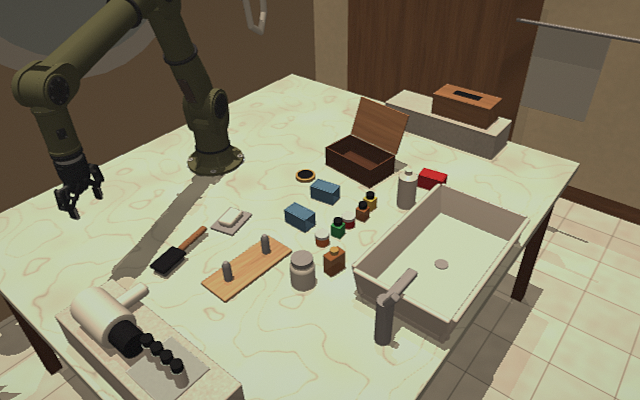

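All five items are there: in the top view they form a row at about (257,173), (280,170), (300,177), (320,176) and (342,183). The tumblers are at (272,230) and (331,223), the red look-alike at (175,135) and the chest at (185,230). I'll zoom in to get the yaws.

Run:
```python
from h import *
p=snap('top'); im=p['pixels']
c=cv2.resize(im[150:290,150:360],None,fx=3.8,fy=3.8,interpolation=cv2.INTER_CUBIC)
c=cv2.convertScaleAbs(c,alpha=1.6,beta=10); cv2.imwrite('pics/c1.png',c)
for n in ('bottle0','jar0'):
    for d in boxes_of(p,n)[:4]: 
        print(n,np.round(d['at'],3),round(d['conf'],2),proj(p,d['at']).round(1))
# blue tumblers via min-area rect of top face
hsv=cv2.cvtColor(im,cv2.COLOR_BGR2HSV)
m=cv2.inRange(hsv,(95,70,40),(125,255,255))
for k in cv2.findContours(m,cv2.RETR_EXTERNAL,cv2.CHAIN_APPROX_NONE)[0]:
    if cv2.contourArea(k)>60:
        b=cv2.boxPoints(cv2.minAreaRect(k)); print('blue',b.round(1).tolist(), back(p,b,0.054).round(3).tolist())
```

```text
bottle0 [0.671 0.055 0.045] 0.61 [[279.6 172.1]]
bottle0 [ 0.658 -0.053  0.043] 0.6 [[318.2 177.7]]
bottle0 [0.662 0.117 0.047] 0.51 [[257.2 174.8]]
bottle0 [0.497 0.366 0.076] 0.49 [[159.7 229.1]]
jar0 [0.661 0.003 0.048] 0.7 [[298.3 175.8]]
jar0 [ 0.645 -0.119  0.039] 0.66 [[341.9 183.2]]
```

View pics/c1.png

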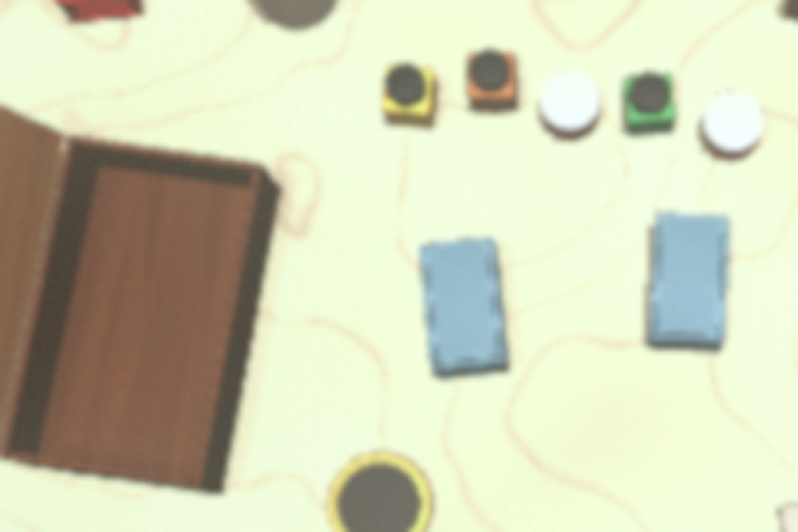

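The crop shows the chest's -y rim running from (280,185) to (222,490). The tumblers are at (465,307), yaw about +6°, and (688,281), yaw about -3.5°. The bottles are nearly axis-aligned.

Run:
```python
from h import *
p=snap('top')
f=lambda a,z:back(p,np.array(a)/3.8+150-0.4,z).round(4).tolist()
print('rim',f([(280,185),(222,490),(65,140)],.08))
print('t1',f([(421,245),(495,237),(508,370),(435,377)],.054))
print('t0',f([(655,212),(730,215),(722,349),(648,345)],.054))
s=ctrl.state();print(s['time_s'],s['position'])
```

```text
rim [[0.5847, 0.2011, 0.08], [0.3703, 0.2271, 0.08], [0.6135, 0.3558, 0.08]]
t1 [[0.549, 0.1022, 0.054], [0.5562, 0.0494, 0.054], [0.4608, 0.0365, 0.054], [0.4545, 0.0878, 0.054]]
t0 [[0.5775, -0.0649, 0.054], [0.5767, -0.1188, 0.054], [0.4796, -0.1144, 0.054], [0.4811, -0.062, 0.054]]
2.4 [ 0.23370931 -0.60656774  0.19834884]
```

>>> {"op": "step_arm", "data": {"increments": [{"x":0.27,"y":0.518,"spin":-0.0065},{"x":0.27,"y":0.518,"spin":-0.0065},{"x":0.27,"y":0.518,"spin":-0.0065},{"x":0.27,"y":0.518,"spin":-0.0065},{"x":0.27,"y":0.518,"spin":-0.0065}], "hand": 0, "squeeze": 20}}

```text
validation failed for argument at $.in...
```

>>> {"op": "step_arm", "data": {"increments": [{"x":0.27,"y":0.518,"spin":-0.0065},{"x":0.27,"y":0.518,"spin":-0.0065},{"x":0.27,"y":0.518,"spin":-0.0065},{"x":0.27,"y":0.518,"spin":-0.0065},{"x":0.27,"y":0.518,"spin":-0.0065}]}}

```text
validation failed for argument at $.in...
```

>>> {"op": "step_arm", "data": {"increments": [{"x":0}]}}

```text
validation failed for argument at $.in...
```

>>> {"op": "step_arm", "data": {"increments": [{"x":0.27,"y":0.52,"z":0.0,"spin":-0.0065}], "hand": 0, "squeeze": 20}}

```text
time_s: 2.52
position: [0.257, -0.5573, 0.1974]
orientation: [[0.95, 0.313, -0.002], [0.313, -0.95, -0.001], [-0.002, 0.0, -1.0]]
ft_force: [1.5, 0.9, -0.7]
gripper_width: 0.0858
grasp_force: 0.0
```

>>> {"op": "step_arm", "data": {"increments": [{"x":0.27,"y":0.52,"z":0,"spin":-0.0065},{"x":0.27,"y":0.52,"z":0,"spin":-0.0065},{"x":0.27,"y":0.52,"z":0,"spin":-0.0065},{"x":0.27,"y":0.52,"z":0,"spin":-0.0065},{"x":0.27,"y":0.52,"z":0,"spin":-0.0065}]}}

```text
time_s: 3.15
position: [0.3965, -0.2928, 0.1987]
orientation: [[0.993, 0.121, 0.001], [0.121, -0.993, -0.001], [0.001, 0.001, -1.0]]
ft_force: [1.5, -1.6, 0.1]
gripper_width: 0.0853
grasp_force: 0.0
```

>>> {"op": "step_arm", "data": {"increments": [{"x":0.27,"y":0.51,"z":0,"spin":-0.0065},{"x":0.27,"y":0.51,"z":0,"spin":-0.0065},{"x":0.27,"y":0.51,"z":0,"spin":-0.0065},{"x":0.27,"y":0.51,"z":0,"spin":-0.0065},{"x":0,"y":0,"z":0,"spin":0}]}}

```text
time_s: 3.78
position: [0.5054, -0.0847, 0.1988]
orientation: [[1.0, -0.031, 0.002], [-0.031, -1.0, 0.002], [0.001, -0.002, -1.0]]
ft_force: [-0.3, -1.3, 0.3]
gripper_width: 0.0852
grasp_force: 0.0
```

>>> {"op": "step_arm", "data": {"increments": [{"x":0,"y":0,"z":0,"spin":0}]}}

```text
time_s: 3.9
position: [0.5035, -0.0911, 0.1983]
orientation: [[0.999, -0.04, -0.0], [-0.04, -0.999, -0.001], [-0.0, 0.001, -1.0]]
ft_force: [0.3, -0.3, -0.7]
gripper_width: 0.0856
grasp_force: 0.0
```

>>> {"op": "step_arm", "data": {"increments": [{"x":0,"y":0.0,"z":-0.6,"spin":0},{"x":0,"y":0,"z":-0.6,"spin":0},{"x":0,"y":0,"z":-0.5,"spin":0},{"x":0,"y":0,"z":-0.17,"spin":0},{"x":0,"y":0,"z":0,"spin":0}]}}

```text
time_s: 4.53
position: [0.5032, -0.0916, 0.0112]
orientation: [[0.999, -0.042, -0.001], [-0.042, -0.999, 0.0], [-0.001, -0.0, -1.0]]
ft_force: [0.5, 0.7, 0.2]
gripper_width: 0.0854
grasp_force: 0.0
```

>>> {"op": "step_arm", "data": {"increments": [{"x":0,"y":0,"z":0,"spin":0},{"x":0,"y":0,"z":0,"spin":0},{"x":0,"y":0,"z":0,"spin":0},{"x":0,"y":0,"z":0,"spin":0}], "hand": 0.45, "squeeze": 20}}

```text
time_s: 5.03
position: [0.5055, -0.0909, 0.0135]
orientation: [[0.999, -0.04, 0.003], [-0.04, -0.999, -0.002], [0.004, 0.001, -1.0]]
ft_force: [-1.0, -0.1, 6.9]
gripper_width: 0.0532
grasp_force: 20.3
```

>>> {"op": "step_arm", "data": {"increments": [{"x":0,"y":0,"z":0.4,"spin":0},{"x":0,"y":0,"z":0.6,"spin":0},{"x":0,"y":0,"z":0,"spin":0},{"x":0,"y":0,"z":0,"spin":0}]}}

```text
time_s: 5.52
position: [0.5034, -0.0907, 0.1114]
orientation: [[0.999, -0.041, -0.0], [-0.041, -0.999, -0.001], [0.0, 0.001, -1.0]]
ft_force: [-0.4, -0.3, -2.4]
gripper_width: 0.0529
grasp_force: 22.7
```

Run:
```python
from h import *
p=snap('side','s1.png')
u=proj(p,ctrl.state()['position'])[0];print(u)
for n in('tumbler0','tumbler0_mouth'): print([(np.round(d['at'],3).tolist(),round(d['conf'],2)) for d in place_of(p,n)[:3]])
x,y=u.astype(int); cv2.imwrite('pics/s1c.png',cv2.resize(p['pixels'][y-60:y+60,x-60:x+60],None,fx=4,fy=4,interpolation=cv2.INTER_CUBIC))
```

```text
[291.47275284 192.93268258]
[([0.817, 0.372, 0.024], 0.89), ([0.46, 0.069, 0.025], 0.76), ([0.482, -0.092, 0.127], 0.7)]
[([0.575, -0.092, 0.121], 0.76)]
```

View pics/s1c.png

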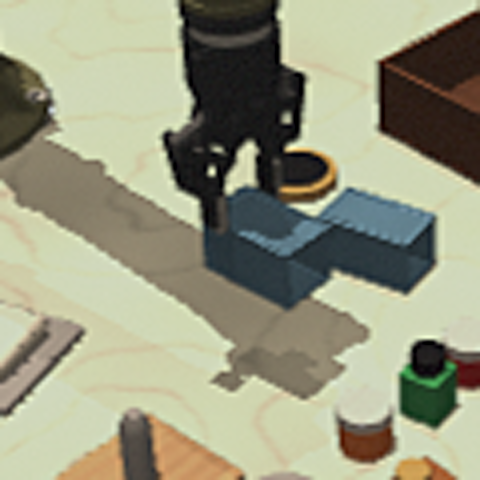

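The side crop shows the tumbler gripped level near its base. The tool can't tilt, so I'll pivot the tumbler in the grip by pressing its rim against the chest's outer wall, mouth turned toward +y.

>>> {"op": "step_arm", "data": {"increments": [{"x":-0.04,"y":0.29,"z":0,"spin":0.0293},{"x":-0.04,"y":0.29,"z":0,"spin":0.0293},{"x":-0.04,"y":0.29,"z":0,"spin":0.0293},{"x":-0.04,"y":0.29,"z":0,"spin":0.0293},{"x":-0.04,"y":0.29,"z":0,"spin":0.0293}]}}

```text
time_s: 6.3
position: [0.4826, 0.0553, 0.1101]
orientation: [[0.632, 0.775, -0.002], [0.775, -0.632, 0.0], [-0.001, -0.002, -1.0]]
ft_force: [1.6, 0.7, -0.8]
gripper_width: 0.053
grasp_force: 22.7
```

>>> {"op": "step_arm", "data": {"increments": [{"x":-0.04,"y":0.29,"z":0,"spin":0.0293},{"x":-0.04,"y":0.28,"z":0,"spin":0.0293},{"x":-0.03,"y":0.28,"z":0,"spin":0.0293},{"x":0,"y":0,"z":-0.22,"spin":0},{"x":0,"y":0,"z":0,"spin":0}]}}

```text
time_s: 6.92
position: [0.4704, 0.1391, 0.0871]
orientation: [[0.137, 0.991, -0.005], [0.991, -0.137, -0.0], [-0.001, -0.005, -1.0]]
ft_force: [-0.3, 0.3, -1.2]
gripper_width: 0.0535
grasp_force: 22.7
```

Run:
```python
from h import *
s=ctrl.state(); print(s['joint_positions'],s['position'],s['ft_force'])
for v in('side','top'):
  p=snap(v)
  for n in('tumbler0','tumbler0_mouth','chest','lid_hinge'): print(v,n,[(np.round(d['at'],3).tolist(),round(d['conf'],2)) for d in place_of(p,n)[:4]])
```

```text
[ 0.44536023  0.14111065 -0.82974991  1.94618144  0.11448977  1.1076009
 -0.569029  ] [0.47036539 0.13908181 0.08705757] [-0.34228346  0.29396613 -1.24407736]
side tumbler0 [([0.468, 0.12, 0.101], 0.92), ([0.458, 0.067, 0.026], 0.74), ([0.817, 0.372, 0.027], 0.61)]
side tumbler0_mouth [([0.478, 0.208, 0.098], 0.8)]
side chest [([0.493, 0.304, -0.0], 0.65), ([0.539, -0.414, 0.012], 0.32)]
side lid_hinge [([0.503, 0.371, 0.081], 0.78), ([0.479, 0.208, 0.098], 0.41), ([0.674, 0.061, -0.002], 0.21)]
top tumbler0 [([0.813, 0.37, 0.026], 0.73), ([0.459, 0.069, 0.028], 0.72), ([0.472, 0.117, 0.106], 0.58)]
top tumbler0_mouth []
top chest [([0.495, 0.298, -0.001], 0.78)]
top lid_hinge [([0.502, 0.37, 0.085], 0.56)]
```

>>> {"op": "step_arm", "data": {"increments": [{"x":0.02,"y":0.14,"z":0,"spin":0},{"x":0.015,"y":0.1,"z":0.03,"spin":0},{"x":0.01,"y":0.06,"z":0.06,"spin":0},{"x":0,"y":0,"z":0,"spin":0}]}}

```text
time_s: 7.92
position: [0.477, 0.1696, 0.0987]
orientation: [[0.137, 0.991, -0.0], [0.991, -0.137, -0.0], [-0.0, -0.0, -1.0]]
ft_force: [-1.0, -1.5, -1.0]
gripper_width: 0.0535
grasp_force: 21.9
```

>>> {"op": "step_arm", "data": {"increments": [{"x":0.01,"y":0.07,"z":0.11,"spin":0},{"x":0,"y":0,"z":0,"spin":0}]}}

```text
time_s: 8.18
position: [0.4795, 0.1782, 0.1109]
orientation: [[0.137, 0.991, 0.003], [0.991, -0.137, 0.002], [0.003, 0.003, -1.0]]
ft_force: [0.1, 1.1, -2.2]
gripper_width: 0.053
grasp_force: 21.6
```

Run:
```python
from h import *
for v in('side','top'):
  p=snap(v,v+'2.png')
  u=proj(p,ctrl.state()['position'])[0]
  for n in('tumbler0','tumbler0_mouth'): print(v,n,[(np.round(d['at'],3).tolist(),round(d['conf'],2)) for d in place_of(p,n)[:4]])
  if v=='side':
    x,y=u.astype(int); cv2.imwrite('pics/s2c.png',cv2.resize(p['pixels'][y-60:y+60,x-60:x+60],None,fx=4,fy=4,interpolation=cv2.INTER_CUBIC))
```

```text
side tumbler0 [([0.463, 0.068, 0.026], 0.91), ([0.475, 0.151, 0.129], 0.85), ([0.814, 0.373, 0.026], 0.64), ([0.712, -0.288, 0.004], 0.56)]
side tumbler0_mouth [([0.488, 0.239, 0.116], 0.94)]
top tumbler0 [([0.462, 0.067, 0.027], 0.84), ([0.815, 0.368, 0.024], 0.64), ([0.48, 0.149, 0.13], 0.57), ([0.368, 0.131, 0.001], 0.52)]
top tumbler0_mouth []
```

View pics/s2c.png

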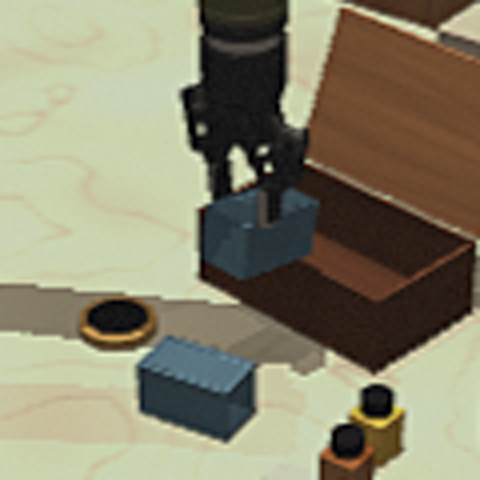

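The tumbler has tilted only about 8°: the rim rode over the wall because I raised the tool too early. I'll back off and follow the pivot arc more closely.

>>> {"op": "step_arm", "data": {"increments": [{"x":-0.04,"y":-0.28,"z":0,"spin":0},{"x":0,"y":0,"z":-0.19,"spin":0},{"x":0.015,"y":0.1,"z":0,"spin":0},{"x":0,"y":0,"z":0,"spin":0}]}}

```text
time_s: 8.98
position: [0.4755, 0.1609, 0.0905]
orientation: [[0.135, 0.991, -0.0], [0.991, -0.135, 0.002], [0.002, -0.0, -1.0]]
ft_force: [0.4, 0.1, -1.9]
gripper_width: 0.0531
grasp_force: 21.7
```

>>> {"op": "step_arm", "data": {"increments": [{"x":0.01,"y":0.05,"z":0,"spin":0},{"x":0,"y":0,"z":0,"spin":0}]}}

```text
time_s: 9.22
position: [0.4769, 0.1645, 0.0907]
orientation: [[0.137, 0.991, 0.001], [0.991, -0.137, 0.001], [0.001, 0.001, -1.0]]
ft_force: [0.2, -0.3, -1.9]
gripper_width: 0.0529
grasp_force: 21.7
```

>>> {"op": "step_arm", "data": {"increments": [{"x":0.005,"y":0.03,"z":0.03,"spin":0},{"x":0,"y":0,"z":0,"spin":0}]}}

```text
time_s: 9.48
position: [0.4775, 0.1668, 0.0938]
orientation: [[0.138, 0.99, 0.001], [0.99, -0.138, 0.0], [0.0, 0.001, -1.0]]
ft_force: [-0.0, 0.1, -2.7]
gripper_width: 0.0531
grasp_force: 21.7
```

>>> {"op": "step_arm", "data": {"increments": [{"x":0.005,"y":0.03,"z":0.03,"spin":0},{"x":0,"y":0,"z":0,"spin":0}]}}

```text
time_s: 9.72
position: [0.4779, 0.1697, 0.0967]
orientation: [[0.138, 0.99, 0.001], [0.99, -0.138, 0.0], [0.0, 0.001, -1.0]]
ft_force: [-0.1, -0.9, -1.8]
gripper_width: 0.053
grasp_force: 21.7
```

```bash
cat >> h.py <<'E'
def tilt(n='tumbler0'):
    s=ctrl.state(); print(s['position'].round(4),s['ft_force'].round(1),s['time_s'],round(s['gripper_width'],4))
    P=[]
    for v in('side','top'):
        p=snap(v)
        P.append({k:[(np.round(d['at'],3).tolist(),round(d['conf'],2)) for d in place_of(p,k) if np.linalg.norm(d['at'][:2]-s['position'][:2])<.12 and np.asarray(d['at'])[2]>.05][:3] for k in(n,n+'_mouth')})
        print(v,P[-1])
    return P
E
python3 -c "
from h import *
tilt()"
```

```text
[0.4779 0.1697 0.0967] [-0.1 -0.9 -1.8] 9.725 0.053
side {'tumbler0': [([0.472, 0.138, 0.116], 0.62)], 'tumbler0_mouth': [([0.487, 0.234, 0.096], 0.77)]}
top {'tumbler0': [([0.477, 0.146, 0.117], 0.54)], 'tumbler0_mouth': []}
```

>>> {"op": "step_arm", "data": {"increments": [{"x":0.007,"y":0.05,"z":0.04,"spin":0},{"x":0,"y":0,"z":0,"spin":0}]}}

```text
time_s: 10.28
position: [0.4784, 0.1741, 0.1007]
orientation: [[0.138, 0.99, 0.0], [0.99, -0.138, -0.001], [-0.001, 0.0, -1.0]]
ft_force: [-0.4, -1.7, -0.2]
gripper_width: 0.0529
grasp_force: 21.3
```

>>> {"op": "step_arm", "data": {"increments": [{"x":0.007,"y":0.05,"z":0.05,"spin":0},{"x":0,"y":0,"z":0,"spin":0}]}}

```text
time_s: 10.52
position: [0.4792, 0.18, 0.1058]
orientation: [[0.137, 0.991, 0.0], [0.991, -0.137, 0.0], [0.0, 0.0, -1.0]]
ft_force: [-0.2, -3.1, -1.1]
gripper_width: 0.0534
grasp_force: 21.1
```

>>> {"op": "step_arm", "data": {"increments": [{"x":0.007,"y":0.05,"z":0.05,"spin":0},{"x":0,"y":0,"z":0,"spin":0}]}}

```text
time_s: 10.78
position: [0.4799, 0.1852, 0.1109]
orientation: [[0.137, 0.991, 0.001], [0.991, -0.137, 0.0], [0.001, 0.0, -1.0]]
ft_force: [-1.0, -1.4, -0.7]
gripper_width: 0.0529
grasp_force: 21.1
```

```bash
python3 -c "
from h import *
tilt()"
```

```text
[0.4799 0.1852 0.1109] [-1.  -1.4 -0.7] 10.775 0.0529
side {'tumbler0': [([0.474, 0.153, 0.133], 0.67)], 'tumbler0_mouth': [([0.486, 0.237, 0.1], 0.63)]}
top {'tumbler0': [([0.477, 0.153, 0.135], 0.76)], 'tumbler0_mouth': []}
```

>>> {"op": "step_arm", "data": {"increments": [{"x":0.01,"y":0.07,"z":0.05,"spin":0},{"x":0,"y":0,"z":0,"spin":0}]}}

```text
time_s: 11.32
position: [0.4811, 0.1926, 0.116]
orientation: [[0.137, 0.991, 0.001], [0.991, -0.137, 0.001], [0.001, 0.001, -1.0]]
ft_force: [-0.6, -1.1, -0.9]
gripper_width: 0.0528
grasp_force: 21.1
```

>>> {"op": "step_arm", "data": {"increments": [{"x":0.01,"y":0.06,"z":0.05,"spin":0},{"x":0,"y":0,"z":0,"spin":0}]}}

```text
time_s: 11.58
position: [0.4821, 0.1985, 0.121]
orientation: [[0.137, 0.991, 0.001], [0.991, -0.137, 0.001], [0.001, 0.001, -1.0]]
ft_force: [-0.9, -1.0, -1.2]
gripper_width: 0.0532
grasp_force: 21.2
```

>>> {"op": "step_arm", "data": {"increments": [{"x":0.01,"y":0.06,"z":0.04,"spin":0},{"x":0,"y":0,"z":0,"spin":0}]}}

```text
time_s: 11.82
position: [0.4831, 0.2049, 0.1249]
orientation: [[0.137, 0.991, 0.001], [0.991, -0.137, 0.002], [0.002, 0.001, -1.0]]
ft_force: [-0.8, -0.4, -1.5]
gripper_width: 0.0524
grasp_force: 22.2
```

```bash
python3 -c "
from h import *
tilt()"
```

```text
[0.4831 0.2049 0.1249] [-0.8 -0.4 -1.5] 11.825 0.0524
side {'tumbler0': [([0.478, 0.171, 0.15], 0.55)], 'tumbler0_mouth': [([0.491, 0.252, 0.109], 0.86)]}
top {'tumbler0': [([0.48, 0.171, 0.151], 0.67)], 'tumbler0_mouth': []}
```

>>> {"op": "step_arm", "data": {"increments": [{"x":-0.06,"y":-0.45,"z":0,"spin":0},{"x":0,"y":0,"z":-0.14,"spin":0},{"x":0.02,"y":0.14,"z":0,"spin":0},{"x":0,"y":0,"z":0,"spin":0}]}}

```text
time_s: 12.62
position: [0.4784, 0.174, 0.1101]
orientation: [[0.136, 0.991, -0.0], [0.991, -0.136, 0.001], [0.001, -0.001, -1.0]]
ft_force: [0.3, -0.2, -1.5]
gripper_width: 0.0526
grasp_force: 22.1
```

>>> {"op": "step_arm", "data": {"increments": [{"x":0.01,"y":0.06,"z":0,"spin":0},{"x":0,"y":0,"z":0,"spin":0}]}}

```text
time_s: 12.88
position: [0.4798, 0.1791, 0.1104]
orientation: [[0.137, 0.991, 0.0], [0.991, -0.137, 0.0], [0.0, 0.0, -1.0]]
ft_force: [0.1, -0.0, -0.9]
gripper_width: 0.0528
grasp_force: 22.1
```

>>> {"op": "step_arm", "data": {"increments": [{"x":0.01,"y":0.06,"z":0.03,"spin":0},{"x":0,"y":0,"z":0,"spin":0}]}}

```text
time_s: 13.12
position: [0.4811, 0.1852, 0.1138]
orientation: [[0.137, 0.991, 0.001], [0.991, -0.137, 0.0], [0.001, 0.001, -1.0]]
ft_force: [-0.2, -0.4, -1.9]
gripper_width: 0.0525
grasp_force: 22.1
```

>>> {"op": "step_arm", "data": {"increments": [{"x":0.01,"y":0.06,"z":0.04,"spin":0},{"x":0,"y":0,"z":0,"spin":0}]}}

```text
time_s: 13.38
position: [0.4821, 0.1913, 0.1179]
orientation: [[0.137, 0.991, 0.001], [0.991, -0.137, 0.001], [0.001, 0.001, -1.0]]
ft_force: [-1.4, 0.3, -2.0]
gripper_width: 0.0525
grasp_force: 22.1
```

```bash
python3 -c "
from h import *
tilt()"
```

```text
[0.4821 0.1913 0.1179] [-1.4  0.3 -2. ] 13.375 0.0525
side {'tumbler0': [([0.475, 0.156, 0.145], 0.95)], 'tumbler0_mouth': [([0.49, 0.243, 0.102], 0.77)]}
top {'tumbler0': [([0.478, 0.156, 0.142], 0.7)], 'tumbler0_mouth': []}
```

>>> {"op": "step_arm", "data": {"increments": [{"x":0,"y":-0.02,"z":-0.08,"spin":0},{"x":0,"y":0,"z":0,"spin":0}]}}

```text
time_s: 13.92
position: [0.4811, 0.1877, 0.1083]
orientation: [[0.139, 0.99, -0.002], [0.99, -0.139, -0.001], [-0.001, -0.002, -1.0]]
ft_force: [-0.8, -1.3, -2.1]
gripper_width: 0.0529
grasp_force: 22.2
```

>>> {"op": "step_arm", "data": {"increments": [{"x":0.01,"y":0.08,"z":0,"spin":0},{"x":0,"y":0,"z":0,"spin":0}]}}

```text
time_s: 14.18
position: [0.4833, 0.1948, 0.1104]
orientation: [[0.139, 0.99, 0.0], [0.99, -0.139, -0.004], [-0.004, 0.001, -1.0]]
ft_force: [-2.5, -5.5, 6.8]
gripper_width: 0.0527
grasp_force: 22.2
```

>>> {"op": "step_arm", "data": {"increments": [{"x":0.01,"y":0.06,"z":0.03,"spin":0},{"x":0,"y":0,"z":0,"spin":0}]}}

```text
time_s: 14.42
position: [0.4846, 0.2019, 0.1134]
orientation: [[0.138, 0.99, 0.001], [0.99, -0.138, -0.002], [-0.001, 0.002, -1.0]]
ft_force: [-1.8, -4.4, 4.9]
gripper_width: 0.0524
grasp_force: 20.9
```

>>> {"op": "step_arm", "data": {"increments": [{"x":0.01,"y":0.06,"z":0.04,"spin":0},{"x":0,"y":0,"z":0,"spin":0}]}}

```text
time_s: 14.68
position: [0.4852, 0.2094, 0.1168]
orientation: [[0.137, 0.991, 0.001], [0.991, -0.137, 0.001], [0.001, 0.001, -1.0]]
ft_force: [-0.3, -2.7, 1.3]
gripper_width: 0.0524
grasp_force: 21.0
```

>>> {"op": "step_arm", "data": {"increments": [{"x":0.01,"y":0.06,"z":0.04,"spin":0},{"x":0,"y":0,"z":0,"spin":0}]}}

```text
time_s: 14.92
position: [0.4856, 0.2155, 0.1205]
orientation: [[0.137, 0.991, 0.0], [0.991, -0.137, 0.001], [0.001, -0.0, -1.0]]
ft_force: [-0.4, -1.6, -0.3]
gripper_width: 0.0527
grasp_force: 21.1
```

```bash
python3 -c "
from h import *
tilt()"
```

```text
[0.4856 0.2155 0.1205] [-0.4 -1.6 -0.3] 14.925 0.0527
side {'tumbler0': [([0.48, 0.177, 0.156], 0.68)], 'tumbler0_mouth': [([0.488, 0.24, 0.09], 0.66)]}
top {'tumbler0': [([0.481, 0.177, 0.16], 0.72)], 'tumbler0_mouth': []}
```

Now about 47° tilted. Next I'll press the upper rim corner against the flat wall to bring the tumbler upright.

>>> {"op": "step_arm", "data": {"increments": [{"x":-0.06,"y":-0.45,"z":0.0,"spin":0},{"x":0,"y":0,"z":-0.4,"spin":0},{"x":0.01,"y":0.1,"z":0,"spin":0},{"x":0,"y":0,"z":0,"spin":0}]}}

```text
time_s: 15.72
position: [0.4808, 0.1818, 0.0813]
orientation: [[0.135, 0.991, 0.0], [0.991, -0.135, 0.002], [0.002, 0.0, -1.0]]
ft_force: [-0.7, -0.8, -1.6]
gripper_width: 0.0523
grasp_force: 21.7
```

>>> {"op": "step_arm", "data": {"increments": [{"x":0.01,"y":0.08,"z":0.02,"spin":0},{"x":0,"y":0,"z":0,"spin":0}]}}

```text
time_s: 15.98
position: [0.4828, 0.1886, 0.0836]
orientation: [[0.137, 0.991, 0.002], [0.991, -0.137, 0.0], [0.001, 0.002, -1.0]]
ft_force: [-1.0, -3.1, -1.2]
gripper_width: 0.0526
grasp_force: 21.1
```

>>> {"op": "step_arm", "data": {"increments": [{"x":0.01,"y":0.06,"z":0.06,"spin":0},{"x":0,"y":0,"z":0,"spin":0}]}}

```text
time_s: 16.23
position: [0.4832, 0.1945, 0.0891]
orientation: [[0.137, 0.991, 0.001], [0.991, -0.137, 0.001], [0.001, 0.001, -1.0]]
ft_force: [-0.6, -0.7, -2.2]
gripper_width: 0.0521
grasp_force: 21.2
```

>>> {"op": "step_arm", "data": {"increments": [{"x":0.01,"y":0.06,"z":0.06,"spin":0},{"x":0,"y":0,"z":0,"spin":0}]}}

```text
time_s: 16.48
position: [0.4838, 0.2003, 0.0949]
orientation: [[0.137, 0.991, 0.0], [0.991, -0.137, 0.0], [0.001, 0.0, -1.0]]
ft_force: [-0.2, -0.7, -0.7]
gripper_width: 0.0526
grasp_force: 21.1
```

```bash
python3 -c "
from h import *
tilt()"
```

```text
[0.4838 0.2003 0.0949] [-0.2 -0.7 -0.7] 16.475 0.0526
side {'tumbler0': [([0.478, 0.16, 0.139], 0.64)], 'tumbler0_mouth': [([0.484, 0.208, 0.057], 0.85)]}
top {'tumbler0': [([0.479, 0.162, 0.14], 0.62)], 'tumbler0_mouth': []}
```

>>> {"op": "step_arm", "data": {"increments": [{"x":0.01,"y":0.06,"z":0.05,"spin":0},{"x":0,"y":0,"z":0,"spin":0}]}}

```text
time_s: 17.02
position: [0.485, 0.2064, 0.0999]
orientation: [[0.137, 0.991, 0.001], [0.991, -0.137, 0.001], [0.001, 0.001, -1.0]]
ft_force: [0.1, -1.5, -1.5]
gripper_width: 0.0522
grasp_force: 21.1
```

>>> {"op": "step_arm", "data": {"increments": [{"x":0.01,"y":0.06,"z":0.04,"spin":0},{"x":0,"y":0,"z":0,"spin":0}]}}

```text
time_s: 17.27
position: [0.486, 0.2124, 0.1038]
orientation: [[0.137, 0.991, 0.001], [0.991, -0.137, 0.001], [0.001, 0.001, -1.0]]
ft_force: [-0.1, -1.4, -0.9]
gripper_width: 0.0523
grasp_force: 21.1
```

>>> {"op": "step_arm", "data": {"increments": [{"x":0.01,"y":0.05,"z":0.02,"spin":0},{"x":0,"y":0,"z":0,"spin":0}]}}

```text
time_s: 17.52
position: [0.4868, 0.217, 0.1055]
orientation: [[0.138, 0.99, 0.0], [0.99, -0.138, 0.0], [0.0, 0.0, -1.0]]
ft_force: [-1.0, -1.4, -2.3]
gripper_width: 0.0522
grasp_force: 21.2
```

```bash
python3 -c "
from h import *
tilt()"
```

```text
[0.4868 0.217  0.1055] [-1.  -1.4 -2.3] 17.525 0.0522
side {'tumbler0': [([0.482, 0.18, 0.16], 0.56)], 'tumbler0_mouth': [([0.481, 0.177, 0.158], 0.71), ([0.485, 0.205, 0.066], 0.63)]}
top {'tumbler0': [([0.484, 0.179, 0.159], 0.64)], 'tumbler0_mouth': [([0.482, 0.202, 0.066], 0.59)]}
```

>>> {"op": "step_arm", "data": {"increments": [{"x":0.01,"y":0.05,"z":0.02,"spin":0},{"x":0,"y":0,"z":0,"spin":0}]}}

```text
time_s: 18.08
position: [0.488, 0.2222, 0.1077]
orientation: [[0.137, 0.991, 0.001], [0.991, -0.137, 0.001], [0.001, 0.001, -1.0]]
ft_force: [-0.7, -1.3, -0.9]
gripper_width: 0.0519
grasp_force: 21.2
```

>>> {"op": "step_arm", "data": {"increments": [{"x":0.01,"y":0.05,"z":0.01,"spin":0},{"x":0,"y":0,"z":0,"spin":0}]}}

```text
time_s: 18.32
position: [0.4889, 0.2272, 0.1086]
orientation: [[0.137, 0.991, 0.0], [0.991, -0.137, 0.001], [0.001, 0.0, -1.0]]
ft_force: [0.1, -1.3, -0.7]
gripper_width: 0.0511
grasp_force: 20.9
```

```bash
python3 -c "
from h import *
tilt()
p=snap('side','s3.png');x,y=proj(p,ctrl.state()['position'])[0].astype(int); cv2.imwrite('pics/s3c.png',cv2.resize(p['pixels'][y-60:y+60,x-60:x+60],None,fx=4,fy=4,interpolation=cv2.INTER_CUBIC))
"
```

```text
[0.4889 0.2272 0.1086] [ 0.1 -1.3 -0.7] 18.325 0.0511
side {'tumbler0': [([0.483, 0.188, 0.168], 0.58)], 'tumbler0_mouth': [([0.484, 0.202, 0.072], 0.89)]}
top {'tumbler0': [([0.485, 0.19, 0.166], 0.96)], 'tumbler0_mouth': [([0.482, 0.202, 0.071], 0.7)]}
```

View pics/s3c.png

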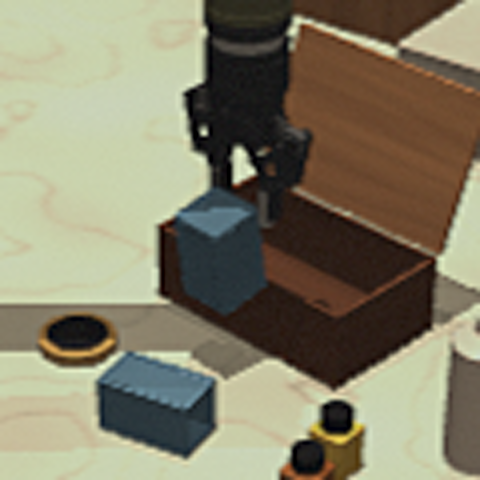

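The tumbler is now about 83° over, mouth down, with the pads near its edge. I'll stand it on the counter and regrip it at its centre.

>>> {"op": "step_arm", "data": {"increments": [{"x":-0.04,"y":-0.3,"z":0,"spin":0},{"x":0,"y":0,"z":-0.3,"spin":0},{"x":0,"y":0,"z":-0.3,"spin":0},{"x":0,"y":0,"z":-0.05,"spin":0},{"x":0,"y":0,"z":0,"spin":0}]}}

```text
time_s: 19.3
position: [0.485, 0.1971, 0.0437]
orientation: [[0.138, 0.99, 0.0], [0.99, -0.138, 0.001], [0.001, 0.0, -1.0]]
ft_force: [-0.3, -0.1, -1.9]
gripper_width: 0.0514
grasp_force: 39.9
```

>>> {"op": "step_arm", "data": {"increments": [{"x":0,"y":0,"z":-0.04,"spin":0},{"x":0,"y":0,"z":0,"spin":0}]}}

```text
time_s: 19.55
position: [0.4862, 0.1992, 0.0421]
orientation: [[0.137, 0.991, 0.004], [0.991, -0.137, 0.003], [0.003, 0.003, -1.0]]
ft_force: [-3.1, 1.5, 10.4]
gripper_width: 0.0514
grasp_force: 42.2
```

>>> {"op": "step_arm", "data": {"increments": [{"x":0,"y":0,"z":0,"spin":0},{"x":0,"y":0,"z":0,"spin":0},{"x":0,"y":0,"z":0,"spin":0}], "hand": 0.1}}

```text
time_s: 19.92
position: [0.4849, 0.1961, 0.0393]
orientation: [[0.138, 0.99, 0.0], [0.99, -0.138, -0.0], [-0.0, 0.0, -1.0]]
ft_force: [0.8, 0.2, -0.5]
gripper_width: 0.0772
grasp_force: 0.0
```

```bash
python3 -c "
from h import *
tilt()
"
```

```text
[0.4849 0.1961 0.0393] [ 0.8  0.2 -0.5] 19.925 0.0772
side {'tumbler0': [([0.475, 0.124, 0.084], 0.58)], 'tumbler0_mouth': []}
top {'tumbler0': [([0.47, 0.111, 0.078], 0.68)], 'tumbler0_mouth': []}
```

>>> {"op": "step_arm", "data": {"increments": [{"x":0,"y":0,"z":0.5,"spin":0},{"x":0,"y":0,"z":0.5,"spin":0},{"x":0,"y":0,"z":0,"spin":0}], "hand": 0}}

```text
time_s: 20.6
position: [0.4876, 0.1979, 0.1434]
orientation: [[0.138, 0.99, 0.008], [0.99, -0.138, 0.001], [0.003, 0.008, -1.0]]
ft_force: [0.1, -1.0, -0.6]
gripper_width: 0.0852
grasp_force: 0.0
```

```bash
python3 -c "
from h import *
for v in('side','top'):
  p=snap(v)
  for k in('tumbler0','tumbler0_mouth','tumbler1_mouth'): print(v,k,[(np.round(d['at'],3).tolist(),round(d['conf'],2)) for d in place_of(p,k)])
  if v=='side':
    cv2.imwrite('pics/s4c.png',cv2.resize(p['pixels'][130:270,270:430],None,fx=4,fy=4,interpolation=cv2.INTER_CUBIC))
"
```

```text
side tumbler0 [([0.461, 0.068, 0.022], 0.77), ([0.816, 0.373, 0.03], 0.74), ([0.433, 0.09, 0.03], 0.59), ([0.501, 0.374, 0.08], 0.51)]
side tumbler0_mouth [([0.425, 0.183, 0.026], 0.97), ([0.662, -0.059, 0.004], 0.74)]
side tumbler1_mouth [([0.726, 0.355, 0.024], 0.97), ([0.549, 0.081, 0.027], 0.72)]
top tumbler0 [([0.436, 0.093, 0.03], 0.93), ([0.814, 0.369, 0.026], 0.82), ([0.462, 0.069, 0.025], 0.67)]
top tumbler0_mouth [([0.424, 0.184, 0.026], 0.85), ([0.754, -0.193, 0.0], 0.71), ([0.368, 0.134, 0.001], 0.16)]
top tumbler1_mouth [([0.665, 0.119, -0.002], 0.74), ([0.553, 0.077, 0.031], 0.68), ([0.729, 0.361, 0.028], 0.63)]
```

View pics/s4c.png

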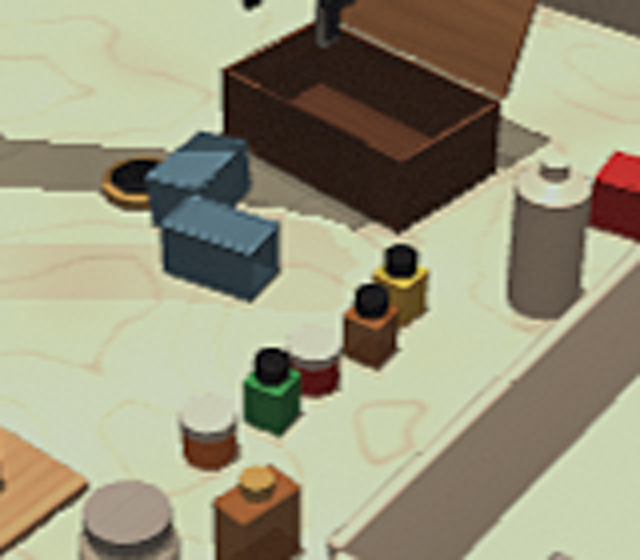

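The tumbler slipped and now lies base (0.435,0.092), mouth (0.425,0.184), beside tumbler1 and next to the compact. I'll first carry tumbler1 clear to free space, then grip it right at the base and let gravity and short upward jerks swing it down.

>>> {"op": "step_arm", "data": {"increments": [{"x":0.03,"y":-0.18,"z":0,"spin":-0.0293},{"x":0.03,"y":-0.18,"z":0,"spin":-0.0293},{"x":0.03,"y":-0.18,"z":0,"spin":-0.0293},{"x":0.03,"y":-0.18,"z":0,"spin":-0.0293},{"x":0.03,"y":-0.18,"z":0,"spin":-0.0293}]}}

```text
time_s: 21.62
position: [0.4995, 0.1059, 0.1388]
orientation: [[0.875, 0.484, -0.001], [0.484, -0.875, 0.0], [-0.001, -0.001, -1.0]]
ft_force: [0.5, 0.2, -0.2]
gripper_width: 0.0852
grasp_force: 0.0
```

>>> {"op": "step_arm", "data": {"increments": [{"x":0.03,"y":-0.17,"z":0,"spin":-0.0293},{"x":0.02,"y":-0.16,"z":0,"spin":-0.0293},{"x":0,"y":0,"z":0,"spin":0},{"x":0,"y":0,"z":0,"spin":0}]}}

```text
time_s: 22.12
position: [0.5045, 0.0744, 0.1391]
orientation: [[0.989, 0.147, -0.001], [0.147, -0.989, 0.001], [-0.0, -0.001, -1.0]]
ft_force: [-0.5, 0.1, -0.6]
gripper_width: 0.0853
grasp_force: 0.0
```

>>> {"op": "step_arm", "data": {"increments": [{"x":0,"y":0,"z":-0.5,"spin":0},{"x":0,"y":0,"z":-0.5,"spin":0},{"x":0,"y":0,"z":-0.28,"spin":0},{"x":0,"y":0,"z":0,"spin":0}]}}

```text
time_s: 22.62
position: [0.5024, 0.0744, 0.0094]
orientation: [[0.989, 0.146, -0.005], [0.146, -0.989, 0.001], [-0.005, -0.001, -1.0]]
ft_force: [0.5, 0.3, 0.6]
gripper_width: 0.0854
grasp_force: 0.0
```

>>> {"op": "step_arm", "data": {"increments": [{"x":0,"y":0,"z":0,"spin":0},{"x":0,"y":0,"z":0,"spin":0},{"x":0,"y":0,"z":0,"spin":0},{"x":0,"y":0,"z":0,"spin":0}], "hand": 0.45, "squeeze": 20}}

```text
time_s: 23.12
position: [0.5064, 0.0737, 0.0133]
orientation: [[0.99, 0.143, 0.003], [0.143, -0.99, -0.0], [0.003, 0.001, -1.0]]
ft_force: [-1.9, -0.8, 6.0]
gripper_width: 0.0532
grasp_force: 21.0
```

>>> {"op": "step_arm", "data": {"increments": [{"x":0,"y":0,"z":0.4,"spin":0},{"x":0,"y":-0.4,"z":0,"spin":-0.012},{"x":0,"y":-0.6,"z":0,"spin":-0.01},{"x":0,"y":-0.5,"z":0,"spin":0},{"x":0,"y":0,"z":-0.37,"spin":0}]}}

```text
time_s: 23.75
position: [0.5077, -0.0833, 0.0168]
orientation: [[1.0, -0.003, 0.007], [-0.003, -1.0, -0.005], [0.007, 0.005, -1.0]]
ft_force: [0.1, -0.4, -2.6]
gripper_width: 0.0533
grasp_force: 22.9
```

>>> {"op": "step_arm", "data": {"increments": [{"x":0,"y":0,"z":0,"spin":0},{"x":0,"y":0,"z":0,"spin":0}]}}

```text
time_s: 24.0
position: [0.5046, -0.0756, 0.0148]
orientation: [[1.0, 0.006, -0.0], [0.006, -1.0, 0.001], [-0.0, -0.001, -1.0]]
ft_force: [0.0, 0.4, -2.2]
gripper_width: 0.0528
grasp_force: 26.3
```

>>> {"op": "step_arm", "data": {"increments": [{"x":0,"y":0,"z":0,"spin":0},{"x":0,"y":0,"z":0,"spin":0},{"x":0,"y":0,"z":0,"spin":0}], "hand": 0.1}}

```text
time_s: 24.38
position: [0.5051, -0.0764, 0.0148]
orientation: [[1.0, 0.006, 0.001], [0.006, -1.0, -0.0], [0.001, 0.0, -1.0]]
ft_force: [-0.1, -0.0, 0.4]
gripper_width: 0.0768
grasp_force: 0.0
```

>>> {"op": "step_arm", "data": {"increments": [{"x":-0.34,"y":0,"z":0,"spin":0},{"x":0,"y":0,"z":0,"spin":0}]}}

```text
time_s: 24.62
position: [0.4685, -0.0768, 0.0139]
orientation: [[1.0, 0.005, -0.002], [0.005, -1.0, -0.001], [-0.002, 0.001, -1.0]]
ft_force: [0.4, -0.1, 0.3]
gripper_width: 0.0768
grasp_force: 0.0
```

```bash
python3 -c "
from h import *
print(ctrl.state()['position'])
for v in('side','top'):
  p=snap(v)
  for k in('tumbler0','tumbler0_mouth','tumbler1_mouth'): print(v,k,[(np.round(d['at'],3).tolist(),round(d['conf'],2)) for d in place_of(p,k)])
"
```

```text
[ 0.46848169 -0.07676271  0.01393992]
side tumbler0 [([0.438, 0.092, 0.029], 0.88), ([0.814, 0.376, 0.025], 0.74), ([0.46, -0.072, 0.025], 0.64)]
side tumbler0_mouth [([0.428, 0.181, 0.025], 0.58)]
side tumbler1_mouth [([0.726, 0.351, 0.024], 0.77), ([0.55, -0.076, 0.029], 0.76), ([0.338, -0.422, -0.002], 0.46), ([0.493, 0.303, -0.003], 0.24)]
top tumbler0 [([0.441, 0.09, 0.03], 0.76), ([0.815, 0.369, 0.027], 0.6)]
top tumbler0_mouth [([0.428, 0.181, 0.025], 0.96)]
top tumbler1_mouth [([0.727, 0.359, 0.025], 0.86), ([0.427, 0.183, 0.028], 0.66)]
```

>>> {"op": "step_arm", "data": {"increments": [{"x":0,"y":0,"z":-0.03,"spin":0},{"x":0,"y":0,"z":0,"spin":0},{"x":0,"y":0,"z":0,"spin":0},{"x":0,"y":0,"z":0,"spin":0},{"x":0,"y":0,"z":0,"spin":0}], "hand": 0.4}}

```text
time_s: 25.65
position: [0.4706, -0.0765, 0.0112]
orientation: [[1.0, 0.005, -0.0], [0.005, -1.0, 0.0], [-0.0, -0.0, -1.0]]
ft_force: [0.5, -0.2, -1.0]
gripper_width: 0.0531
grasp_force: 21.3
```

>>> {"op": "step_arm", "data": {"increments": [{"x":0,"y":0,"z":0.3,"spin":0},{"x":0,"y":0,"z":0.6,"spin":0},{"x":0,"y":0,"z":0.0,"spin":0},{"x":0,"y":0,"z":0,"spin":0}]}}

```text
time_s: 26.15
position: [0.4702, -0.0767, 0.1009]
orientation: [[1.0, 0.005, -0.001], [0.005, -1.0, -0.0], [-0.001, 0.0, -1.0]]
ft_force: [0.2, -0.8, -2.3]
gripper_width: 0.0526
grasp_force: 22.2
```

```bash
python3 -c "
from h import *
tilt('tumbler1')"
```

```text
[ 0.4702 -0.0767  0.1009] [ 0.2 -0.8 -2.3] 26.15 0.0526
side {'tumbler1': [([0.459, -0.076, 0.116], 0.67)], 'tumbler1_mouth': [([0.55, -0.077, 0.114], 0.87)]}
top {'tumbler1': [], 'tumbler1_mouth': []}
```

>>> {"op": "step_arm", "data": {"increments": [{"x":0,"y":0,"z":-0.25,"spin":0},{"x":0,"y":0,"z":0,"spin":0},{"x":0,"y":0,"z":0,"spin":0}], "hand": 0.385}}

```text
time_s: 26.82
position: [0.471, -0.0765, 0.0766]
orientation: [[1.0, 0.005, -0.0], [0.005, -1.0, 0.0], [-0.0, -0.0, -1.0]]
ft_force: [0.5, 0.3, -0.6]
gripper_width: 0.0534
grasp_force: 22.2
```

>>> {"op": "step_arm", "data": {"increments": [{"x":0,"y":0,"z":0,"spin":0},{"x":0,"y":0,"z":0,"spin":0}], "hand": 0.38}}

```text
time_s: 27.08
position: [0.4713, -0.0767, 0.077]
orientation: [[1.0, 0.005, 0.001], [0.005, -1.0, -0.001], [0.001, 0.001, -1.0]]
ft_force: [0.3, 0.4, -2.0]
gripper_width: 0.0534
grasp_force: 22.2
```

>>> {"op": "step_arm", "data": {"increments": [{"x":0,"y":0,"z":0,"spin":0},{"x":0,"y":0,"z":0,"spin":0}], "hand": 0.377}}

```text
time_s: 27.32
position: [0.4709, -0.0766, 0.0765]
orientation: [[1.0, 0.005, 0.0], [0.005, -1.0, -0.0], [0.0, 0.0, -1.0]]
ft_force: [0.7, 0.1, -2.0]
gripper_width: 0.0533
grasp_force: 21.3
```

```bash
python3 -c "
from h import *
tilt('tumbler1')"
```

```text
[ 0.4709 -0.0766  0.0765] [ 0.7  0.1 -2. ] 27.325 0.0533
side {'tumbler1': [([0.461, -0.074, 0.091], 0.58)], 'tumbler1_mouth': [([0.551, -0.075, 0.093], 0.65)]}
top {'tumbler1': [], 'tumbler1_mouth': []}
```

>>> {"op": "step_arm", "data": {"increments": [{"x":0,"y":0,"z":0,"spin":0},{"x":0,"y":0,"z":0,"spin":0}], "hand": 0.374}}

```text
time_s: 27.88
position: [0.4708, -0.0765, 0.0763]
orientation: [[1.0, 0.005, -0.0], [0.005, -1.0, -0.0], [-0.0, 0.0, -1.0]]
ft_force: [-0.7, 0.2, -1.7]
gripper_width: 0.0533
grasp_force: 14.4
```

>>> {"op": "step_arm", "data": {"increments": [{"x":0,"y":0,"z":0,"spin":0},{"x":0,"y":0,"z":0,"spin":0}], "hand": 0.371}}

```text
time_s: 28.12
position: [0.4708, -0.0766, 0.0763]
orientation: [[1.0, 0.005, -0.0], [0.005, -1.0, -0.0], [-0.0, 0.0, -1.0]]
ft_force: [0.5, 0.1, -1.4]
gripper_width: 0.0539
grasp_force: 7.5
```

>>> {"op": "step_arm", "data": {"increments": [{"x":0,"y":0,"z":0,"spin":0},{"x":0,"y":0,"z":0,"spin":0}], "hand": 0.369}}

```text
time_s: 28.38
position: [0.4709, -0.0766, 0.0764]
orientation: [[1.0, 0.005, 0.0], [0.005, -1.0, -0.0], [0.0, 0.0, -1.0]]
ft_force: [0.4, 0.2, -0.7]
gripper_width: 0.0536
grasp_force: 0.1
```

```bash
python3 -c "
from h import *
tilt('tumbler1')"
```

```text
[ 0.4709 -0.0766  0.0764] [ 0.4  0.2 -0.7] 28.375 0.0536
side {'tumbler1': [([0.442, -0.075, 0.105], 0.63)], 'tumbler1_mouth': []}
top {'tumbler1': [], 'tumbler1_mouth': []}
```

The grip scales with closure, about 2.3 N per 0.001, and the tumbler has started to swing. I'll regrip lightly and look.

>>> {"op": "step_arm", "data": {"increments": [{"x":0,"y":0,"z":0,"spin":0},{"x":0,"y":0,"z":0,"spin":0}], "hand": 0.372}}

```text
time_s: 28.92
position: [0.4708, -0.0766, 0.0764]
orientation: [[1.0, 0.005, 0.0], [0.005, -1.0, -0.0], [0.0, 0.0, -1.0]]
ft_force: [0.4, 0.4, 0.0]
gripper_width: 0.0536
grasp_force: 0.0
```

```bash
python3 -c "
from h import *
tilt('tumbler1')
p=snap('side');x,y=proj(p,ctrl.state()['position'])[0].astype(int); cv2.imwrite('pics/s5c.png',cv2.resize(p['pixels'][y-60:y+60,x-60:x+60],None,fx=4,fy=4,interpolation=cv2.INTER_CUBIC))
"
```

```text
[ 0.4708 -0.0766  0.0764] [0.4 0.4 0. ] 28.925 0.0536
side {'tumbler1': [([0.44, -0.072, 0.093], 0.55)], 'tumbler1_mouth': []}
top {'tumbler1': [], 'tumbler1_mouth': []}
```

View pics/s5c.png

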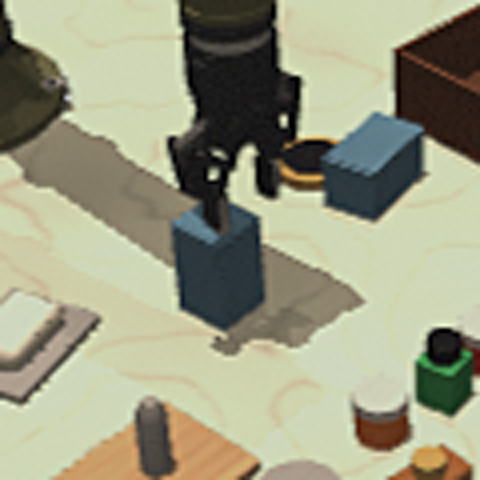

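Excellent: the tumbler now stands upright, mouth down, at about (0.44,-0.07), with its base on top at z=0.093. I'll raise the hand, measure and regrip.

>>> {"op": "step_arm", "data": {"increments": [{"x":0.0,"y":0,"z":0.5,"spin":0},{"x":0.4,"y":0,"z":0.2,"spin":0},{"x":0,"y":0,"z":0,"spin":0}], "hand": 0.1}}

```text
time_s: 29.65
position: [0.514, -0.0764, 0.1484]
orientation: [[1.0, 0.006, 0.005], [0.006, -1.0, 0.0], [0.005, -0.0, -1.0]]
ft_force: [-0.3, 0.5, 0.2]
gripper_width: 0.0765
grasp_force: 0.0
```

```bash
python3 -c "
from h import *
print(ctrl.state()['position'])
for v in('side','top'):
  p=snap(v)
  for k in('tumbler0','tumbler0_mouth','peg0','stand'): print(v,k,[(np.round(d['at'],3).tolist(),round(d['conf'],2)) for d in place_of(p,k)])
  print('box',[(np.round(d['at'],3).tolist(),round(d['conf'],2)) for d in boxes_of(p,'tumbler0')])
  if v=='top':
    m=cv2.inRange(cv2.cvtColor(p['pixels'],cv2.COLOR_BGR2HSV),(92,60,60),(125,255,255))
    for k in cv2.findContours(m,cv2.RETR_EXTERNAL,cv2.CHAIN_APPROX_NONE)[0]:
      if cv2.contourArea(k)>40:
        r=cv2.minAreaRect(k);print(r,back(p,cv2.boxPoints(r),.092).round(3).tolist())
    cv2.imwrite('pics/t3.png',cv2.resize(p['pixels'][150:290,230:390],None,fx=4,fy=4,interpolation=cv2.INTER_CUBIC))
"
```

```text
[ 0.51402622 -0.0764352   0.14838196]
side tumbler0 [([0.815, 0.374, 0.029], 0.96), ([0.439, -0.075, 0.091], 0.78), ([0.504, 0.372, 0.08], 0.25)]
side tumbler0_mouth [([0.427, 0.183, 0.024], 0.66)]
side peg0 [([0.546, -0.266, 0.012], 0.89), ([0.539, -0.413, 0.013], 0.7)]
side stand [([0.542, -0.341, 0.001], 0.91)]
box [([0.447, 0.123, 0.046], 0.75), ([0.769, 0.347, 0.053], 0.74), ([0.459, -0.09, 0.06], 0.59)]
top tumbler0 [([0.816, 0.37, 0.029], 0.77), ([0.439, 0.089, 0.031], 0.71), ([0.342, -0.227, -0.002], 0.27)]
top tumbler0_mouth [([0.426, 0.181, 0.025], 0.77)]
top peg0 [([0.542, -0.419, 0.012], 0.72), ([0.538, -0.268, 0.014], 0.59)]
top stand [([0.545, -0.341, 0.001], 0.64), ([0.751, 0.213, 0.001], 0.63), ([0.367, 0.13, 0.0], 0.2)]
box [([0.431, 0.138, 0.056], 0.88), ([0.763, 0.356, 0.053], 0.76)]
((246.0148468017578, 256.64849853515625), (19.005210876464844, 32.93572998046875), 84.2894058227539) [[0.448, 0.176, 0.092], [0.458, 0.091, 0.092], [0.409, 0.084, 0.092], [0.399, 0.168, 0.092]]
```

>>> {"op": "step_arm", "data": {"increments": [{"x":-0.36,"y":0.01,"z":0,"spin":0},{"x":-0.35,"y":0.01,"z":0,"spin":0},{"x":0,"y":0,"z":-0.5,"spin":0},{"x":0,"y":0,"z":-0.5,"spin":0},{"x":0,"y":0,"z":0,"spin":0}]}}

```text
time_s: 30.88
position: [0.4363, -0.0738, 0.0436]
orientation: [[1.0, 0.006, -0.007], [0.006, -1.0, 0.002], [-0.007, -0.002, -1.0]]
ft_force: [-0.1, 0.8, 0.1]
gripper_width: 0.077
grasp_force: 0.0
```

>>> {"op": "step_arm", "data": {"increments": [{"x":0,"y":0,"z":0,"spin":0},{"x":0,"y":0,"z":0,"spin":0},{"x":0,"y":0,"z":0,"spin":0},{"x":0,"y":0,"z":0,"spin":0}], "hand": 0.45, "squeeze": 30}}

```text
time_s: 31.38
position: [0.4419, -0.0751, 0.0486]
orientation: [[1.0, 0.005, 0.004], [0.005, -1.0, -0.002], [0.004, 0.002, -1.0]]
ft_force: [-0.7, -1.3, 7.4]
gripper_width: 0.0533
grasp_force: 32.4
```

>>> {"op": "step_arm", "data": {"increments": [{"x":0,"y":0,"z":0.5,"spin":0},{"x":0,"y":0,"z":0.6,"spin":0},{"x":0,"y":0,"z":0.1,"spin":0},{"x":0,"y":0,"z":0,"spin":0}]}}

```text
time_s: 31.88
position: [0.4401, -0.0747, 0.1669]
orientation: [[1.0, 0.005, 0.001], [0.005, -1.0, -0.001], [0.001, 0.001, -1.0]]
ft_force: [-0.1, -0.5, -1.8]
gripper_width: 0.0528
grasp_force: 33.7
```

```bash
python3 -c "
from h import *
tilt('tumbler1')"
```

```text
[ 0.4401 -0.0747  0.1669] [-0.1 -0.5 -1.8] 31.875 0.0528
side {'tumbler1': [([0.438, -0.075, 0.209], 0.66)], 'tumbler1_mouth': [([0.436, -0.078, 0.118], 0.89)]}
top {'tumbler1': [], 'tumbler1_mouth': []}
```

>>> {"op": "step_arm", "data": {"increments": [{"x":0.26,"y":-0.48,"z":0,"spin":0},{"x":0.26,"y":-0.48,"z":0,"spin":0},{"x":0.26,"y":-0.48,"z":0,"spin":0},{"x":0.25,"y":-0.48,"z":0,"spin":0},{"x":0,"y":0,"z":0,"spin":0}]}}

```text
time_s: 32.8
position: [0.5422, -0.2715, 0.1636]
orientation: [[1.0, -0.001, -0.003], [-0.001, -1.0, 0.001], [-0.003, -0.001, -1.0]]
ft_force: [-0.1, 0.8, -2.3]
gripper_width: 0.053
grasp_force: 33.7
```

>>> {"op": "step_arm", "data": {"increments": [{"x":0,"y":0,"z":0,"spin":0}]}}

```text
time_s: 32.92
position: [0.5424, -0.2656, 0.165]
orientation: [[1.0, 0.005, -0.002], [0.005, -1.0, 0.002], [-0.002, -0.002, -1.0]]
ft_force: [-0.5, -0.1, -1.1]
gripper_width: 0.0528
grasp_force: 33.7
```

```bash
python3 -c "
from h import *
tilt('tumbler1')
for v in('side','top'):
  p=snap(v)
  for k in('peg0','stand'): print(v,k,[(np.round(d['at'],3).tolist(),round(d['conf'],2)) for d in place_of(p,k)[:2]])
"
```

```text
[ 0.5424 -0.2656  0.165 ] [-0.5 -0.1 -1.1] 32.925 0.0528
side {'tumbler1': [([0.54, -0.262, 0.207], 0.93)], 'tumbler1_mouth': [([0.539, -0.269, 0.118], 0.68)]}
top {'tumbler1': [([0.542, -0.265, 0.212], 0.65)], 'tumbler1_mouth': [([0.539, -0.266, 0.122], 0.63)]}
side peg0 [([0.539, -0.415, 0.014], 0.97), ([0.546, -0.266, 0.014], 0.61)]
side stand [([0.54, -0.343, -0.001], 0.79), ([0.712, -0.284, 0.003], 0.75)]
top peg0 [([0.542, -0.265, 0.013], 0.76), ([0.543, -0.416, 0.012], 0.65)]
top stand []
```

Aligned well. Lowering it over the peg.

>>> {"op": "step_arm", "data": {"increments": [{"x":0.02,"y":0,"z":-0.3,"spin":0},{"x":0,"y":0,"z":-0.2,"spin":0},{"x":0,"y":0,"z":-0.2,"spin":0},{"x":0,"y":0,"z":0,"spin":0}]}}

```text
time_s: 34.02
position: [0.5433, -0.266, 0.0942]
orientation: [[1.0, 0.005, -0.004], [0.005, -1.0, 0.002], [-0.004, -0.002, -1.0]]
ft_force: [-0.7, 0.1, -1.7]
gripper_width: 0.053
grasp_force: 33.7
```

>>> {"op": "step_arm", "data": {"increments": [{"x":0,"y":0,"z":-0.2,"spin":0},{"x":0,"y":0,"z":-0.13,"spin":0},{"x":0,"y":0,"z":-0.03,"spin":0},{"x":0,"y":0,"z":0,"spin":0}]}}

```text
time_s: 34.52
position: [0.5449, -0.2664, 0.0608]
orientation: [[1.0, 0.005, -0.0], [0.005, -1.0, -0.0], [-0.0, 0.0, -1.0]]
ft_force: [-1.7, 0.6, 2.8]
gripper_width: 0.0528
grasp_force: 34.1
```

```bash
python3 -c "
from h import *
tilt('tumbler1')"
```

```text
[ 0.5449 -0.2664  0.0608] [-1.7  0.6  2.8] 34.525 0.0528
side {'tumbler1': [([0.543, -0.264, 0.103], 0.9)], 'tumbler1_mouth': []}
top {'tumbler1': [([0.542, -0.262, 0.104], 0.73)], 'tumbler1_mouth': []}
```

It's seated: the base is at z≈0.104, which matches 12 + 92 mm. I'll release, retreat and go to tumbler0.

>>> {"op": "step_arm", "data": {"increments": [{"x":0,"y":0,"z":0,"spin":0},{"x":0,"y":0,"z":0,"spin":0},{"x":0,"y":0,"z":0.4,"spin":0},{"x":0,"y":0,"z":0.5,"spin":0},{"x":0,"y":0,"z":0.4,"spin":0}], "hand": 0.1}}

```text
time_s: 35.45
position: [0.5453, -0.2668, 0.1922]
orientation: [[1.0, 0.005, 0.001], [0.005, -1.0, -0.001], [0.001, 0.001, -1.0]]
ft_force: [0.3, 0.3, 1.2]
gripper_width: 0.0766
grasp_force: 0.0
```

>>> {"op": "step_arm", "data": {"increments": [{"x":-0.1,"y":0.37,"z":0,"spin":0.027},{"x":-0.1,"y":0.37,"z":0,"spin":0.027},{"x":-0.1,"y":0.37,"z":0,"spin":0.027},{"x":-0.1,"y":0.37,"z":0,"spin":0.027},{"x":-0.1,"y":0.37,"z":0,"spin":0.027}], "hand": 0.25}}

```text
time_s: 36.08
position: [0.4945, -0.0805, 0.1902]
orientation: [[0.653, 0.757, 0.001], [0.757, -0.653, -0.0], [0.0, 0.001, -1.0]]
ft_force: [0.2, -0.4, 0.9]
gripper_width: 0.0638
grasp_force: 0.0
```

>>> {"op": "step_arm", "data": {"increments": [{"x":-0.12,"y":0.37,"z":0,"spin":0.027},{"x":-0.12,"y":0.37,"z":0,"spin":0.027},{"x":-0.12,"y":0.37,"z":0,"spin":0.027},{"x":-0.12,"y":0.37,"z":0,"spin":0.027},{"x":-0.1,"y":0.37,"z":0,"spin":0.027}]}}

```text
time_s: 36.7
position: [0.4364, 0.1045, 0.1903]
orientation: [[-0.136, 0.991, 0.001], [0.991, 0.136, -0.001], [-0.001, 0.001, -1.0]]
ft_force: [0.1, -0.2, 0.7]
gripper_width: 0.0639
grasp_force: 0.0
```

```bash
python3 -c "
from h import *
s=ctrl.state();print(s['position'],s['orientation'][:,0],s['gripper_width'])
for v in('side','top'):
  p=snap(v)
  for k in('tumbler0','tumbler0_mouth','compact'): print(v,k,[(np.round(d['at'],3).tolist(),round(d['conf'],2)) for d in place_of(p,k)])
"
```

```text
[0.43644599 0.10449344 0.19034093] [-1.36045014e-01  9.90702328e-01 -8.06845172e-04] 0.0638943031484433
side tumbler0 [([0.817, 0.37, 0.027], 0.94), ([0.437, 0.09, 0.028], 0.87), ([0.543, -0.266, 0.104], 0.64), ([0.54, -0.414, 0.016], 0.21)]
side tumbler0_mouth [([0.428, 0.185, 0.026], 0.89)]
side compact [([0.366, 0.129, -0.002], 0.6)]
top tumbler0 [([0.814, 0.369, 0.029], 0.87), ([0.546, -0.265, 0.104], 0.8), ([0.436, 0.095, 0.033], 0.58)]
top tumbler0_mouth []
top compact [([0.366, 0.134, 0.003], 0.49)]
```

>>> {"op": "step_arm", "data": {"increments": [{"x":0,"y":0,"z":-0.5,"spin":0},{"x":0,"y":0,"z":-0.5,"spin":0},{"x":0,"y":0,"z":-0.45,"spin":0},{"x":0,"y":0,"z":-0.2,"spin":0},{"x":0,"y":0,"z":0,"spin":0}]}}

```text
time_s: 37.72
position: [0.4354, 0.1027, 0.0238]
orientation: [[-0.129, 0.992, -0.004], [0.992, 0.129, 0.001], [0.001, -0.004, -1.0]]
ft_force: [-0.8, -0.2, 0.1]
gripper_width: 0.0638
grasp_force: 0.0
```

>>> {"op": "step_arm", "data": {"increments": [{"x":0,"y":0,"z":0,"spin":0},{"x":0,"y":0,"z":0,"spin":0},{"x":0,"y":0,"z":0,"spin":0},{"x":0,"y":0,"z":0.2,"spin":0},{"x":0,"y":0,"z":0,"spin":0}], "hand": 0.45, "squeeze": 40}}

```text
time_s: 38.35
position: [0.4384, 0.1035, 0.0467]
orientation: [[-0.13, 0.991, 0.004], [0.991, 0.13, -0.001], [-0.001, 0.004, -1.0]]
ft_force: [-0.4, 0.4, 0.1]
gripper_width: 0.0472
grasp_force: 0.0
```

>>> {"op": "step_arm", "data": {"increments": [{"x":0,"y":0,"z":0.3,"spin":0},{"x":0,"y":0,"z":0.2,"spin":0},{"x":0,"y":0,"z":0,"spin":0}]}}

```text
time_s: 38.72
position: [0.438, 0.1034, 0.0962]
orientation: [[-0.13, 0.991, 0.003], [0.991, 0.13, -0.001], [-0.001, 0.003, -1.0]]
ft_force: [-0.1, 0.4, -0.0]
gripper_width: 0.0473
grasp_force: 0.0
```

```bash
python3 -c "
from h import *
tilt('tumbler0')"
```

```text
[0.438  0.1034 0.0962] [-0.1  0.4 -0. ] 38.725 0.0473
side {'tumbler0': [], 'tumbler0_mouth': []}
top {'tumbler0': [], 'tumbler0_mouth': []}
```

>>> {"op": "step_arm", "data": {"increments": [{"x":0,"y":-0.4,"z":0.5,"spin":0},{"x":0,"y":-0.6,"z":0,"spin":0},{"x":0,"y":0,"z":0,"spin":0}], "hand": 0.25}}

```text
time_s: 39.4
position: [0.4364, -0.0004, 0.1438]
orientation: [[-0.122, 0.992, -0.001], [0.992, 0.122, -0.001], [-0.001, -0.001, -1.0]]
ft_force: [-0.0, 1.6, 0.4]
gripper_width: 0.0639
grasp_force: 0.0
```

```bash
python3 -c "
from h import *
for v in('side','top'):
  p=snap(v)
  for k in('tumbler0','tumbler0_mouth','compact'): print(v,k,[(np.round(d['at'],3).tolist(),round(d['conf'],2)) for d in place_of(p,k)])
  if v=='side': a=cv2.resize(p['pixels'][150:220,280:350],(490,490),interpolation=cv2.INTER_CUBIC)
  else: 
    b=cv2.convertScaleAbs(cv2.resize(p['pixels'][225:305,225:285],(368,490),interpolation=cv2.INTER_CUBIC),alpha=1.5); cv2.imwrite('pics/c6.png',np.hstack([a[:,:430],b]))
"
```

```text
side tumbler0 [([0.435, 0.09, 0.03], 0.93), ([0.814, 0.372, 0.027], 0.66), ([0.541, -0.266, 0.104], 0.6)]
side tumbler0_mouth [([0.431, 0.186, 0.024], 0.59)]
side compact [([0.368, 0.129, -0.002], 0.46)]
top tumbler0 [([0.815, 0.367, 0.023], 0.89), ([0.542, -0.268, 0.105], 0.83), ([0.438, 0.093, 0.03], 0.68)]
top tumbler0_mouth [([0.65, -0.118, 0.0], 0.68), ([0.425, 0.181, 0.026], 0.64), ([0.503, 0.369, 0.086], 0.56), ([0.677, 0.059, -0.003], 0.28)]
top compact [([0.367, 0.133, -0.0], 0.77), ([0.675, 0.06, -0.003], 0.18)]
```

View pics/c6.png

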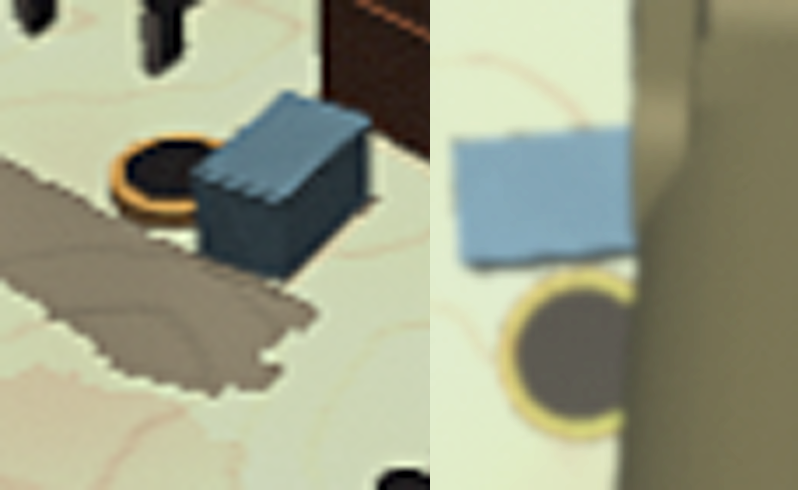

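The tumbler lies flat, just clear of the compact. The pads sit farther back when part-open, so that grasp was too high. I'll retry 11 mm lower.

>>> {"op": "step_arm", "data": {"increments": [{"x":0,"y":0.5,"z":0,"spin":0},{"x":0,"y":0.5,"z":0,"spin":0},{"x":0,"y":0,"z":-0.5,"spin":0},{"x":0,"y":0,"z":-0.5,"spin":0},{"x":0,"y":0,"z":-0.32,"spin":0}]}}

```text
time_s: 40.42
position: [0.4354, 0.1049, 0.0101]
orientation: [[-0.132, 0.991, -0.002], [0.991, 0.132, 0.0], [0.0, -0.002, -1.0]]
ft_force: [0.3, 0.8, 0.1]
gripper_width: 0.064
grasp_force: 0.0
```

>>> {"op": "step_arm", "data": {"increments": [{"x":0,"y":0,"z":0,"spin":0},{"x":0,"y":0,"z":0,"spin":0}]}}

```text
time_s: 40.67
position: [0.4378, 0.1051, 0.0133]
orientation: [[-0.131, 0.991, 0.002], [0.991, 0.131, 0.0], [0.0, 0.002, -1.0]]
ft_force: [0.4, 0.3, 0.3]
gripper_width: 0.0638
grasp_force: 0.0
```

>>> {"op": "step_arm", "data": {"increments": [{"x":0,"y":0,"z":0,"spin":0},{"x":0,"y":0,"z":0,"spin":0},{"x":0,"y":0,"z":0,"spin":0},{"x":0,"y":0,"z":0,"spin":0},{"x":0,"y":0,"z":0,"spin":0}], "hand": 0.42, "squeeze": 20}}

```text
time_s: 41.3
position: [0.4384, 0.1047, 0.0139]
orientation: [[-0.13, 0.991, 0.003], [0.991, 0.13, -0.0], [-0.001, 0.003, -1.0]]
ft_force: [-1.2, 0.5, 6.7]
gripper_width: 0.0533
grasp_force: 21.0
```

>>> {"op": "step_arm", "data": {"increments": [{"x":0.02,"y":0,"z":0.4,"spin":0},{"x":0.1,"y":0,"z":0.5,"spin":0},{"x":0.1,"y":-0.1,"z":0,"spin":-0.027},{"x":0.1,"y":-0.2,"z":0,"spin":-0.027},{"x":0.1,"y":-0.2,"z":0,"spin":-0.027}]}}

```text
time_s: 41.92
position: [0.4794, 0.0536, 0.1029]
orientation: [[0.374, 0.927, 0.002], [0.927, -0.374, -0.001], [-0.0, 0.002, -1.0]]
ft_force: [-0.2, 0.3, -1.3]
gripper_width: 0.0527
grasp_force: 22.5
```

>>> {"op": "step_arm", "data": {"increments": [{"x":0.1,"y":-0.3,"z":0,"spin":-0.027},{"x":0.1,"y":-0.3,"z":0,"spin":-0.027},{"x":0,"y":-0.3,"z":0,"spin":-0.027},{"x":0,"y":-0.3,"z":0,"spin":-0.027},{"x":0,"y":0,"z":0,"spin":-0.027}]}}

```text
time_s: 42.55
position: [0.4986, -0.0692, 0.1026]
orientation: [[0.945, 0.328, 0.0], [0.328, -0.945, -0.002], [-0.0, 0.002, -1.0]]
ft_force: [-0.1, 0.4, -1.7]
gripper_width: 0.0528
grasp_force: 22.5
```

>>> {"op": "step_arm", "data": {"increments": [{"x":0,"y":0,"z":0,"spin":-0.027},{"x":0,"y":0,"z":0,"spin":-0.027},{"x":0,"y":0,"z":-0.25,"spin":0},{"x":0,"y":0,"z":0,"spin":0},{"x":0,"y":0,"z":0,"spin":0}]}}

```text
time_s: 43.18
position: [0.4992, -0.0657, 0.078]
orientation: [[1.0, 0.005, 0.001], [0.005, -1.0, -0.0], [0.001, 0.0, -1.0]]
ft_force: [-0.2, 0.1, -1.7]
gripper_width: 0.053
grasp_force: 22.5
```

```bash
python3 -c "
from h import *
tilt('tumbler0')"
```

```text
[ 0.4992 -0.0657  0.078 ] [-0.2  0.1 -1.7] 43.175 0.053
side {'tumbler0': [([0.484, -0.066, 0.09], 0.9)], 'tumbler0_mouth': []}
top {'tumbler0': [], 'tumbler0_mouth': []}
```

>>> {"op": "step_arm", "data": {"increments": [{"x":0,"y":0,"z":0,"spin":0},{"x":0,"y":0,"z":0,"spin":0}], "hand": 0.373}}

```text
time_s: 43.72
position: [0.4988, -0.0656, 0.0772]
orientation: [[1.0, 0.005, -0.0], [0.005, -1.0, -0.0], [-0.0, 0.0, -1.0]]
ft_force: [-0.3, -0.9, -2.0]
gripper_width: 0.0538
grasp_force: 9.3
```

>>> {"op": "step_arm", "data": {"increments": [{"x":0,"y":0,"z":0,"spin":0},{"x":0,"y":0,"z":0,"spin":0}], "hand": 0.371}}

```text
time_s: 43.98
position: [0.4988, -0.0656, 0.0771]
orientation: [[1.0, 0.005, -0.0], [0.005, -1.0, -0.0], [-0.0, 0.0, -1.0]]
ft_force: [-0.6, -0.7, -1.2]
gripper_width: 0.054
grasp_force: 5.3
```

>>> {"op": "step_arm", "data": {"increments": [{"x":0,"y":0,"z":0,"spin":0},{"x":0,"y":0,"z":0,"spin":0}], "hand": 0.37}}

```text
time_s: 44.22
position: [0.4988, -0.0656, 0.0771]
orientation: [[1.0, 0.005, -0.0], [0.005, -1.0, -0.0], [-0.0, 0.0, -1.0]]
ft_force: [-0.2, -0.3, -1.6]
gripper_width: 0.054
grasp_force: 2.0
```

```bash
python3 -c "
from h import *
tilt('tumbler0')"
```

```text
[ 0.4988 -0.0656  0.0771] [-0.2 -0.3 -1.6] 44.225 0.054
side {'tumbler0': [([0.465, -0.068, 0.115], 0.66)], 'tumbler0_mouth': []}
top {'tumbler0': [], 'tumbler0_mouth': []}
```

>>> {"op": "step_arm", "data": {"increments": [{"x":0,"y":0,"z":0,"spin":0},{"x":0,"y":0,"z":0,"spin":0},{"x":0,"y":0,"z":0,"spin":0}]}}

```text
time_s: 44.9
position: [0.499, -0.0656, 0.0774]
orientation: [[1.0, 0.005, 0.0], [0.005, -1.0, -0.0], [0.0, 0.0, -1.0]]
ft_force: [-0.0, -0.2, 0.1]
gripper_width: 0.0542
grasp_force: 0.0
```

```bash
python3 -c "
from h import *
tilt('tumbler0')
p=snap('side');x,y=proj(p,ctrl.state()['position'])[0].astype(int); cv2.imwrite('pics/s7c.png',cv2.resize(p['pixels'][y-50:y+50,x-50:x+50],None,fx=4,fy=4,interpolation=cv2.INTER_CUBIC))
"
```

```text
[ 0.499  -0.0656  0.0774] [-0.  -0.2  0.1] 44.9 0.0542
side {'tumbler0': [([0.456, -0.067, 0.095], 0.76)], 'tumbler0_mouth': []}
top {'tumbler0': [], 'tumbler0_mouth': []}
```

View pics/s7c.png

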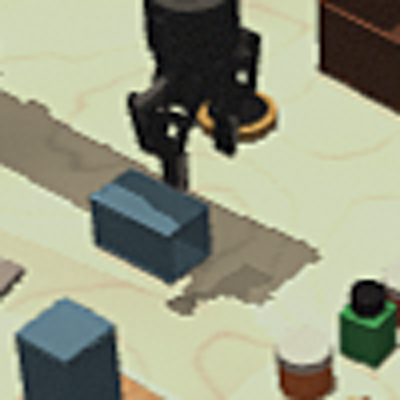

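>>> {"op": "step_arm", "data": {"increments": [{"x":0,"y":0,"z":0.5,"spin":0},{"x":0.0,"y":0,"z":0,"spin":0}], "hand": 0.1}}

```text
time_s: 45.5
position: [0.5018, -0.0658, 0.1308]
orientation: [[1.0, 0.005, 0.007], [0.005, -1.0, -0.002], [0.007, 0.002, -1.0]]
ft_force: [0.3, 0.2, 0.4]
gripper_width: 0.077
grasp_force: 0.0
```

```bash
python3 -c "
from h import *
for v in('side','top'):
  p=snap(v)
  for k in('tumbler0','tumbler0_mouth'): print(v,k,[(np.round(d['at'],3).tolist(),round(d['conf'],2)) for d in place_of(p,k)])
"
```

```text
side tumbler0 [([0.388, -0.067, 0.028], 0.91), ([0.816, 0.374, 0.029], 0.84), ([0.544, -0.266, 0.103], 0.57)]
side tumbler0_mouth [([0.482, -0.068, 0.027], 0.89), ([0.334, -0.423, -0.004], 0.22)]
top tumbler0 [([0.545, -0.265, 0.102], 0.88), ([0.817, 0.368, 0.025], 0.79)]
top tumbler0_mouth [([0.544, -0.265, 0.012], 0.53), ([0.68, 0.059, -0.0], 0.4)]
```

It tipped back and lies base (0.388,-0.067), mouth (0.482,-0.068). I'll drag it outward, regrip near the base and repeat higher up, so that the rim doesn't touch the counter while it swings.

>>> {"op": "step_arm", "data": {"increments": [{"x":-0.5,"y":-0.01,"z":0,"spin":0},{"x":0,"y":0,"z":-0.6,"spin":0},{"x":0,"y":0,"z":-0.55,"spin":0},{"x":0,"y":0,"z":0,"spin":0}]}}

```text
time_s: 46.3
position: [0.4441, -0.0654, 0.0085]
orientation: [[1.0, 0.006, -0.009], [0.006, -1.0, 0.003], [-0.009, -0.003, -1.0]]
ft_force: [-0.1, 0.2, 1.0]
gripper_width: 0.0771
grasp_force: 0.0
```

>>> {"op": "step_arm", "data": {"increments": [{"x":0,"y":0,"z":0,"spin":0},{"x":0,"y":0,"z":0,"spin":0},{"x":0,"y":0,"z":0,"spin":0},{"x":0,"y":0,"z":0,"spin":0}], "hand": 0.42}}

```text
time_s: 46.8
position: [0.4509, -0.0669, 0.0142]
orientation: [[1.0, 0.005, 0.004], [0.005, -1.0, -0.001], [0.004, 0.001, -1.0]]
ft_force: [0.3, 1.7, 7.4]
gripper_width: 0.0532
grasp_force: 22.0
```

>>> {"op": "step_arm", "data": {"increments": [{"x":0,"y":0,"z":0.3,"spin":0},{"x":0.4,"y":0,"z":0,"spin":0},{"x":0.5,"y":0,"z":0,"spin":0},{"x":0,"y":0,"z":-0.28,"spin":0},{"x":0,"y":0,"z":0,"spin":0}]}}

```text
time_s: 47.42
position: [0.539, -0.0664, 0.0138]
orientation: [[1.0, 0.006, -0.001], [0.006, -1.0, 0.001], [-0.001, -0.001, -1.0]]
ft_force: [-0.6, 0.3, -1.4]
gripper_width: 0.0528
grasp_force: 26.9
```

>>> {"op": "step_arm", "data": {"increments": [{"x":0,"y":0,"z":0,"spin":0},{"x":0,"y":0,"z":0,"spin":0},{"x":0,"y":0,"z":0,"spin":0}], "hand": 0.15}}

```text
time_s: 47.8
position: [0.5386, -0.0669, 0.0147]
orientation: [[1.0, 0.005, 0.0], [0.005, -1.0, -0.001], [0.0, 0.001, -1.0]]
ft_force: [-0.3, -0.7, 0.4]
gripper_width: 0.0727
grasp_force: 0.0
```

```bash
python3 -c "
from h import *
print(ctrl.state()['position'])
for v in('side','top'):
  p=snap(v)
  for k in('tumbler0','tumbler0_mouth'): print(v,k,[(np.round(d['at'],3).tolist(),round(d['conf'],2)) for d in place_of(p,k)])
"
```

```text
[ 0.53860719 -0.06691104  0.01474152]
side tumbler0 [([0.814, 0.374, 0.027], 0.94), ([0.543, -0.266, 0.101], 0.67), ([0.479, -0.068, 0.025], 0.61)]
side tumbler0_mouth [([0.57, -0.066, 0.024], 0.55), ([0.538, -0.414, 0.014], 0.27)]
top tumbler0 [([0.545, -0.267, 0.108], 0.95), ([0.817, 0.366, 0.024], 0.58), ([0.507, 0.437, 0.219], 0.47)]
top tumbler0_mouth [([0.712, -0.287, 0.002], 0.36)]
```

>>> {"op": "step_arm", "data": {"increments": [{"x":-0.5,"y":0,"z":-0.02,"spin":0},{"x":0,"y":0,"z":0,"spin":0}]}}

```text
time_s: 48.35
position: [0.484, -0.0668, 0.0105]
orientation: [[1.0, 0.005, -0.006], [0.005, -1.0, -0.001], [-0.006, 0.001, -1.0]]
ft_force: [1.2, -0.7, -0.0]
gripper_width: 0.0723
grasp_force: 0.0
```

>>> {"op": "step_arm", "data": {"increments": [{"x":0,"y":0,"z":0,"spin":0},{"x":0,"y":0,"z":0,"spin":0},{"x":0,"y":0,"z":0,"spin":0},{"x":0,"y":0,"z":0,"spin":0}], "hand": 0.4}}

```text
time_s: 48.85
position: [0.4901, -0.0667, 0.0129]
orientation: [[1.0, 0.005, 0.002], [0.005, -1.0, -0.0], [0.002, 0.0, -1.0]]
ft_force: [-0.5, 0.1, 4.7]
gripper_width: 0.0532
grasp_force: 21.6
```

>>> {"op": "step_arm", "data": {"increments": [{"x":0,"y":0,"z":0.4,"spin":0},{"x":0,"y":0,"z":0.6,"spin":0},{"x":0,"y":0,"z":0,"spin":0},{"x":0,"y":0,"z":0,"spin":0}]}}

```text
time_s: 49.35
position: [0.4884, -0.0666, 0.1114]
orientation: [[1.0, 0.005, -0.001], [0.005, -1.0, 0.0], [-0.001, -0.0, -1.0]]
ft_force: [-0.4, -0.2, -3.1]
gripper_width: 0.0531
grasp_force: 22.3
```

>>> {"op": "step_arm", "data": {"increments": [{"x":0,"y":0,"z":0,"spin":0},{"x":0,"y":0,"z":0,"spin":0}], "hand": 0.373}}

```text
time_s: 49.6
position: [0.4879, -0.0664, 0.1108]
orientation: [[1.0, 0.005, -0.002], [0.005, -1.0, 0.001], [-0.002, -0.001, -1.0]]
ft_force: [0.1, 0.8, -1.4]
gripper_width: 0.054
grasp_force: 10.5
```

>>> {"op": "step_arm", "data": {"increments": [{"x":0,"y":0,"z":0,"spin":0},{"x":0,"y":0,"z":0,"spin":0}], "hand": 0.371}}

```text
time_s: 49.85
position: [0.4887, -0.0665, 0.1119]
orientation: [[1.0, 0.005, -0.0], [0.005, -1.0, 0.0], [-0.0, -0.0, -1.0]]
ft_force: [0.3, 0.7, -1.7]
gripper_width: 0.0536
grasp_force: 6.5
```

```bash
python3 -c "
from h import *
tilt('tumbler0')"
```

```text
[ 0.4887 -0.0665  0.1119] [ 0.3  0.7 -1.7] 49.85 0.0536
side {'tumbler0': [([0.478, -0.068, 0.126], 0.88)], 'tumbler0_mouth': [([0.571, -0.067, 0.122], 0.96)]}
top {'tumbler0': [], 'tumbler0_mouth': []}
```

>>> {"op": "step_arm", "data": {"increments": [{"x":0,"y":0,"z":0,"spin":0},{"x":0,"y":0,"z":0,"spin":0}], "hand": 0.3703}}

```text
time_s: 50.4
position: [0.4888, -0.0666, 0.1122]
orientation: [[1.0, 0.005, -0.0], [0.005, -1.0, -0.0], [-0.0, 0.0, -1.0]]
ft_force: [0.3, 0.6, -1.2]
gripper_width: 0.0538
grasp_force: 5.0
```

>>> {"op": "step_arm", "data": {"increments": [{"x":0,"y":0,"z":0,"spin":0},{"x":0,"y":0,"z":0,"spin":0}], "hand": 0.38}}

```text
time_s: 50.65
position: [0.4888, -0.0666, 0.1122]
orientation: [[1.0, 0.005, -0.0], [0.005, -1.0, -0.0], [-0.0, 0.0, -1.0]]
ft_force: [-0.6, -0.2, -1.6]
gripper_width: 0.0537
grasp_force: 17.9
```

```bash
python3 -c "
from h import *
tilt('tumbler0')"
```

```text
[ 0.4888 -0.0666  0.1122] [-0.6 -0.2 -1.6] 50.65 0.0537
side {'tumbler0': [([0.474, -0.071, 0.128], 0.82)], 'tumbler0_mouth': [([0.565, -0.066, 0.119], 0.8)]}
top {'tumbler0': [], 'tumbler0_mouth': []}
```

>>> {"op": "step_arm", "data": {"increments": [{"x":0,"y":0,"z":0,"spin":0},{"x":0,"y":0,"z":0,"spin":0},{"x":0,"y":0,"z":0,"spin":0}], "hand": 0.3697}}

```text
time_s: 51.32
position: [0.4887, -0.0666, 0.1121]
orientation: [[1.0, 0.005, -0.0], [0.005, -1.0, -0.0], [-0.0, 0.0, -1.0]]
ft_force: [-0.4, 0.1, -1.3]
gripper_width: 0.0542
grasp_force: 2.1
```

>>> {"op": "step_arm", "data": {"increments": [{"x":0,"y":0,"z":0,"spin":0},{"x":0,"y":0,"z":0,"spin":0}], "hand": 0.38}}

```text
time_s: 51.58
position: [0.4889, -0.0666, 0.1122]
orientation: [[1.0, 0.005, 0.0], [0.005, -1.0, -0.0], [0.0, 0.0, -1.0]]
ft_force: [0.5, -0.3, -1.0]
gripper_width: 0.053
grasp_force: 11.2
```

```bash
python3 -c "
from h import *
tilt('tumbler0')"
```

```text
[ 0.4889 -0.0666  0.1122] [ 0.5 -0.3 -1. ] 51.575 0.053
side {'tumbler0': [], 'tumbler0_mouth': [([0.488, -0.069, 0.057], 0.82)]}
top {'tumbler0': [], 'tumbler0_mouth': []}
```

It swung down: the mouth is at (0.488,-0.069,0.057), right under the grip. I'll tighten and check.

>>> {"op": "step_arm", "data": {"increments": [{"x":0,"y":0,"z":0,"spin":0},{"x":0,"y":0,"z":0.3,"spin":0},{"x":0,"y":0,"z":0.2,"spin":0},{"x":0,"y":0,"z":0,"spin":0}], "hand": 0.42, "squeeze": 30}}

```text
time_s: 52.38
position: [0.49, -0.0668, 0.1635]
orientation: [[1.0, 0.005, 0.003], [0.005, -1.0, -0.001], [0.003, 0.001, -1.0]]
ft_force: [0.3, -0.4, -1.9]
gripper_width: 0.0513
grasp_force: 31.9
```

```bash
python3 -c "
from h import *
tilt('tumbler0');tilt('tumbler0')
p=snap('side');x,y=proj(p,ctrl.state()['position'])[0].astype(int); cv2.imwrite('pics/s8c.png',cv2.resize(p['pixels'][y-50:y+50,x-50:x+50],None,fx=4,fy=4,interpolation=cv2.INTER_CUBIC))
"
```

```text
[ 0.49   -0.0668  0.1635] [ 0.3 -0.4 -1.9] 52.375 0.0513
side {'tumbler0': [([0.458, -0.068, 0.197], 0.62)], 'tumbler0_mouth': [([0.492, -0.064, 0.11], 0.57)]}
top {'tumbler0': [], 'tumbler0_mouth': []}
[ 0.4881 -0.0665  0.1612] [-0.5 -0.2 -2.2] 52.675 0.0513
side {'tumbler0': [([0.457, -0.068, 0.196], 0.92)], 'tumbler0_mouth': [([0.49, -0.064, 0.106], 0.97)]}
top {'tumbler0': [], 'tumbler0_mouth': []}
```

View pics/s8c.png

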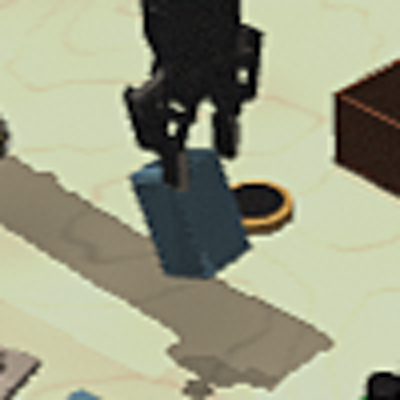

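The crop shows it hanging about 70° over, gripped at its top front edge. I'll set the rear rim edge down on the counter and then sweep forward and down along the arc to bring the rim flat.

>>> {"op": "step_arm", "data": {"increments": [{"x":0,"y":0,"z":-0.4,"spin":0},{"x":0,"y":0,"z":-0.3,"spin":0},{"x":0,"y":0,"z":-0.2,"spin":0},{"x":0,"y":0,"z":0,"spin":0}], "squeeze": 20}}

```text
time_s: 53.52
position: [0.4874, -0.0663, 0.0708]
orientation: [[1.0, 0.005, -0.003], [0.005, -1.0, 0.001], [-0.003, -0.001, -1.0]]
ft_force: [-0.2, 0.4, -1.1]
gripper_width: 0.0519
grasp_force: 31.9
```

>>> {"op": "step_arm", "data": {"increments": [{"x":0,"y":0,"z":-0.04,"spin":0},{"x":0,"y":0,"z":0,"spin":0}]}}

```text
time_s: 53.78
position: [0.4894, -0.0667, 0.0689]
orientation: [[1.0, 0.005, 0.001], [0.005, -1.0, -0.001], [0.001, 0.001, -1.0]]
ft_force: [0.1, 0.3, -1.3]
gripper_width: 0.0517
grasp_force: 31.9
```

```bash
python3 -c "
from h import *
tilt('tumbler0');tilt('tumbler0')"
```

```text
[ 0.4894 -0.0667  0.0689] [ 0.1  0.3 -1.3] 53.775 0.0517
side {'tumbler0': [([0.457, -0.068, 0.102], 0.86)], 'tumbler0_mouth': []}
top {'tumbler0': [], 'tumbler0_mouth': []}
[ 0.489  -0.0667  0.0685] [-0.3  0.5 -1.5] 54.075 0.0514
side {'tumbler0': [([0.458, -0.068, 0.104], 0.64)], 'tumbler0_mouth': []}
top {'tumbler0': [], 'tumbler0_mouth': []}
```

>>> {"op": "step_arm", "data": {"increments": [{"x":0,"y":0,"z":-0.05,"spin":0},{"x":0.08,"y":0,"z":-0.02,"spin":0},{"x":0,"y":0,"z":0,"spin":0}]}}

```text
time_s: 54.75
position: [0.4973, -0.0665, 0.0609]
orientation: [[1.0, 0.006, -0.0], [0.006, -1.0, 0.0], [-0.0, -0.0, -1.0]]
ft_force: [0.6, -0.3, -0.8]
gripper_width: 0.0518
grasp_force: 31.9
```

>>> {"op": "step_arm", "data": {"increments": [{"x":0.075,"y":0,"z":-0.03,"spin":0},{"x":0.07,"y":0,"z":-0.035,"spin":0},{"x":0,"y":0,"z":0,"spin":0}]}}

```text
time_s: 55.12
position: [0.5137, -0.0665, 0.0556]
orientation: [[1.0, 0.006, 0.004], [0.006, -1.0, 0.0], [0.004, -0.0, -1.0]]
ft_force: [1.9, -0.3, 5.9]
gripper_width: 0.0515
grasp_force: 32.6
```

```bash
python3 -c "
from h import *
tilt('tumbler0');tilt('tumbler0')"
```

```text
[ 0.5137 -0.0665  0.0556] [ 1.9 -0.3  5.9] 55.125 0.0515
side {'tumbler0': [([0.482, -0.067, 0.096], 0.93)], 'tumbler0_mouth': []}
top {'tumbler0': [], 'tumbler0_mouth': []}
[ 0.5132 -0.0665  0.0558] [ 1.7 -0.   6. ] 55.425 0.0516
side {'tumbler0': [([0.48, -0.068, 0.098], 0.75)], 'tumbler0_mouth': []}
top {'tumbler0': [], 'tumbler0_mouth': []}
```

>>> {"op": "step_arm", "data": {"increments": [{"x":0,"y":0,"z":0,"spin":0},{"x":0.06,"y":0,"z":-0.02,"spin":0},{"x":0,"y":0,"z":0,"spin":0}], "hand": 0.404}}

```text
time_s: 56.1
position: [0.5189, -0.0665, 0.0533]
orientation: [[1.0, 0.006, 0.002], [0.006, -1.0, 0.0], [0.002, -0.0, -1.0]]
ft_force: [2.6, -0.5, 5.9]
gripper_width: 0.0516
grasp_force: 32.5
```

>>> {"op": "step_arm", "data": {"increments": [{"x":0.06,"y":0,"z":-0.02,"spin":0},{"x":0,"y":0,"z":0,"spin":0}]}}

```text
time_s: 56.35
position: [0.5241, -0.0664, 0.0507]
orientation: [[1.0, 0.006, 0.001], [0.006, -1.0, 0.0], [0.001, -0.0, -1.0]]
ft_force: [2.2, 0.1, 4.4]
gripper_width: 0.0517
grasp_force: 32.3
```

```bash
python3 -c "
from h import *
tilt('tumbler0');tilt('tumbler0')
p=snap('side');x,y=proj(p,ctrl.state()['position'])[0].astype(int); cv2.imwrite('pics/s9c.png',cv2.resize(p['pixels'][y-50:y+50,x-50:x+50],None,fx=4,fy=4,interpolation=cv2.INTER_CUBIC))
"
```

```text
[ 0.5241 -0.0664  0.0507] [2.2 0.1 4.4] 56.35 0.0517
side {'tumbler0': [([0.49, -0.065, 0.091], 0.63)], 'tumbler0_mouth': []}
top {'tumbler0': [], 'tumbler0_mouth': []}
[ 0.5237 -0.0665  0.051 ] [1.8 0.8 5.1] 56.65 0.0515
side {'tumbler0': [([0.489, -0.067, 0.093], 0.6)], 'tumbler0_mouth': []}
top {'tumbler0': [], 'tumbler0_mouth': []}
```

View pics/s9c.png

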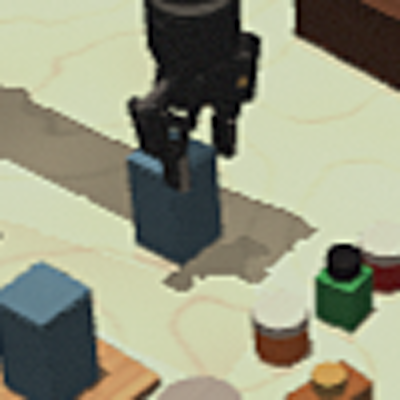

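The tumbler now stands nearly flat on its rim. One small nudge, then release.

>>> {"op": "step_arm", "data": {"increments": [{"x":0.03,"y":0,"z":-0.01,"spin":0},{"x":0,"y":0,"z":0,"spin":0}]}}

```text
time_s: 57.25
position: [0.5263, -0.0664, 0.0496]
orientation: [[1.0, 0.005, -0.0], [0.005, -1.0, 0.0], [-0.0, -0.0, -1.0]]
ft_force: [1.9, 0.9, 3.5]
gripper_width: 0.0514
grasp_force: 32.1
```

>>> {"op": "step_arm", "data": {"increments": [{"x":0,"y":0,"z":0,"spin":0},{"x":0,"y":0,"z":0,"spin":0}], "hand": 0.3}}

```text
time_s: 57.5
position: [0.5249, -0.0668, 0.0487]
orientation: [[1.0, 0.005, -0.003], [0.005, -1.0, 0.0], [-0.003, -0.0, -1.0]]
ft_force: [0.1, -0.1, -1.0]
gripper_width: 0.06
grasp_force: 0.0
```

>>> {"op": "step_arm", "data": {"increments": [{"x":0,"y":0,"z":0,"spin":0},{"x":0,"y":0,"z":0.5,"spin":0},{"x":0,"y":0,"z":0.5,"spin":0},{"x":0,"y":0,"z":0,"spin":0}], "hand": 0.15}}

```text
time_s: 58.0
position: [0.5292, -0.0668, 0.1537]
orientation: [[1.0, 0.005, 0.007], [0.005, -1.0, -0.002], [0.007, 0.002, -1.0]]
ft_force: [0.2, -0.2, -0.3]
gripper_width: 0.0725
grasp_force: 0.0
```

```bash
python3 -c "
from h import *
print(ctrl.state()['position'])
for v in('side','top','side'):
  p=snap(v)
  for k in('tumbler0','tumbler0_mouth'): print(v,k,[(np.round(d['at'],3).tolist(),round(d['conf'],2)) for d in place_of(p,k)])
"
```

```text
[ 0.52917949 -0.06684749  0.15374268]
side tumbler0 [([0.542, -0.266, 0.102], 0.91), ([0.496, -0.069, 0.095], 0.86), ([0.817, 0.373, 0.026], 0.72)]
side tumbler0_mouth [([0.496, -0.067, -0.002], 0.94)]
top tumbler0 [([0.815, 0.368, 0.029], 0.74), ([0.543, -0.268, 0.102], 0.7)]
top tumbler0_mouth []
side tumbler0 [([0.544, -0.267, 0.101], 0.94), ([0.814, 0.375, 0.029], 0.56), ([0.493, -0.068, 0.093], 0.55)]
side tumbler0_mouth [([0.494, -0.068, 0.0], 0.86)]
```

It stands upright, mouth down, at (0.495,-0.068). I'll regrip it centred and carry it to the other peg.

>>> {"op": "step_arm", "data": {"increments": [{"x":-0.33,"y":-0.01,"z":0,"spin":0},{"x":0,"y":0,"z":-0.5,"spin":0},{"x":0,"y":0,"z":-0.5,"spin":0},{"x":0,"y":0,"z":0,"spin":0},{"x":0,"y":0,"z":0,"spin":0}]}}

```text
time_s: 59.08
position: [0.4945, -0.0675, 0.051]
orientation: [[1.0, 0.006, 0.002], [0.006, -1.0, 0.0], [0.002, -0.0, -1.0]]
ft_force: [-0.2, -0.4, 0.2]
gripper_width: 0.0725
grasp_force: 0.0
```

>>> {"op": "step_arm", "data": {"increments": [{"x":0,"y":0,"z":0,"spin":0},{"x":0,"y":0,"z":0,"spin":0},{"x":0,"y":0,"z":0,"spin":0},{"x":0,"y":0,"z":0,"spin":0}], "hand": 0.45, "squeeze": 30}}

```text
time_s: 59.58
position: [0.4953, -0.0677, 0.0521]
orientation: [[1.0, 0.005, 0.004], [0.005, -1.0, -0.001], [0.004, 0.001, -1.0]]
ft_force: [-0.3, 1.1, 6.7]
gripper_width: 0.0528
grasp_force: 31.0
```

>>> {"op": "step_arm", "data": {"increments": [{"x":0,"y":0,"z":0.5,"spin":0},{"x":0,"y":0,"z":0.6,"spin":0},{"x":0,"y":0,"z":0.3,"spin":0},{"x":0.1,"y":-0.5,"z":0,"spin":0},{"x":0.1,"y":-0.5,"z":0,"spin":0}]}}

```text
time_s: 60.2
position: [0.5142, -0.1688, 0.1916]
orientation: [[1.0, 0.007, 0.003], [0.007, -1.0, -0.003], [0.003, 0.003, -1.0]]
ft_force: [0.4, -0.7, -1.6]
gripper_width: 0.0523
grasp_force: 33.0
```

>>> {"op": "step_arm", "data": {"increments": [{"x":0.1,"y":-0.6,"z":0,"spin":0},{"x":0.1,"y":-0.6,"z":0,"spin":0},{"x":0.07,"y":-0.6,"z":0,"spin":0},{"x":0,"y":-0.6,"z":0,"spin":0},{"x":0,"y":-0.08,"z":0,"spin":0}]}}

```text
time_s: 60.82
position: [0.5373, -0.4226, 0.1888]
orientation: [[1.0, -0.004, -0.002], [-0.004, -1.0, -0.002], [-0.002, 0.002, -1.0]]
ft_force: [0.5, 0.9, -2.0]
gripper_width: 0.0525
grasp_force: 33.0
```

>>> {"op": "step_arm", "data": {"increments": [{"x":0,"y":0,"z":0,"spin":0},{"x":0,"y":0,"z":0,"spin":0}]}}

```text
time_s: 61.08
position: [0.5412, -0.4133, 0.1903]
orientation: [[1.0, 0.008, 0.001], [0.008, -1.0, 0.001], [0.001, -0.001, -1.0]]
ft_force: [0.7, 0.1, -0.4]
gripper_width: 0.0527
grasp_force: 33.0
```

```bash
python3 -c "
from h import *
tilt('tumbler0')
for v in('side','top'):
  p=snap(v)
  for k in('peg0','tumbler0'): print(v,k,[(np.round(d['at'],3).tolist(),round(d['conf'],2)) for d in place_of(p,k)[:3]])
"
```

```text
[ 0.5412 -0.4133  0.1903] [ 0.7  0.1 -0.4] 61.075 0.0527
side {'tumbler0': [([0.539, -0.412, 0.229], 0.91)], 'tumbler0_mouth': [([0.54, -0.413, 0.137], 0.79)]}
top {'tumbler0': [([0.539, -0.415, 0.232], 0.7)], 'tumbler0_mouth': [([0.54, -0.414, 0.139], 0.56)]}
side peg0 [([0.543, -0.267, 0.014], 0.81), ([0.54, -0.413, 0.01], 0.76)]
side tumbler0 [([0.538, -0.415, 0.229], 0.83), ([0.817, 0.372, 0.032], 0.79), ([0.545, -0.267, 0.104], 0.71)]
top peg0 [([0.541, -0.416, 0.013], 0.87), ([0.54, -0.265, 0.016], 0.71)]
top tumbler0 [([0.542, -0.266, 0.105], 0.83), ([0.365, 0.131, -0.001], 0.75), ([0.543, -0.414, 0.232], 0.72)]
```

>>> {"op": "step_arm", "data": {"increments": [{"x":0,"y":-0.02,"z":-0.4,"spin":0},{"x":0,"y":0,"z":-0.3,"spin":0},{"x":0,"y":0,"z":-0.2,"spin":0},{"x":0,"y":0,"z":-0.2,"spin":0},{"x":0,"y":0,"z":-0.12,"spin":0}]}}

```text
time_s: 62.3
position: [0.5402, -0.4175, 0.0667]
orientation: [[1.0, 0.005, -0.0], [0.005, -1.0, 0.0], [-0.0, -0.0, -1.0]]
ft_force: [0.4, 0.6, -1.1]
gripper_width: 0.0528
grasp_force: 33.0
```

>>> {"op": "step_arm", "data": {"increments": [{"x":0,"y":0,"z":-0.05,"spin":0},{"x":0,"y":0,"z":0,"spin":0},{"x":0,"y":0,"z":0,"spin":0}]}}

```text
time_s: 62.68
position: [0.5414, -0.4177, 0.0642]
orientation: [[1.0, 0.006, 0.002], [0.006, -1.0, -0.001], [0.002, 0.001, -1.0]]
ft_force: [0.2, 1.9, 4.7]
gripper_width: 0.0524
grasp_force: 33.7
```

```bash
python3 -c "
from h import *
tilt('tumbler0')"
```

```text
[ 0.5414 -0.4177  0.0642] [0.2 1.9 4.7] 62.675 0.0524
side {'tumbler0': [([0.539, -0.421, 0.104], 0.76)], 'tumbler0_mouth': []}
top {'tumbler0': [([0.545, -0.418, 0.104], 0.9)], 'tumbler0_mouth': []}
```

Both tumblers are seated. I'll release, rise and re-measure the small items.

>>> {"op": "step_arm", "data": {"increments": [{"x":0,"y":0,"z":0,"spin":0},{"x":0,"y":0,"z":0,"spin":0},{"x":0,"y":0,"z":0.4,"spin":0},{"x":0,"y":0,"z":0.5,"spin":0},{"x":0,"y":0,"z":0.5,"spin":0}], "hand": 0.15}}

```text
time_s: 63.6
position: [0.5399, -0.4177, 0.2035]
orientation: [[1.0, 0.005, -0.001], [0.005, -1.0, 0.0], [-0.001, -0.0, -1.0]]
ft_force: [1.1, -0.1, 0.1]
gripper_width: 0.0725
grasp_force: 0.0
```

```bash
cat >> h.py <<'E'
def look(names=('bottle0','jar0'),zmax=.02):
    s=ctrl.state(); print(s['position'].round(4),s['orientation'][:,0].round(2),round(s['time_s'],1),s['joint_positions'].round(2))
    for v in('side','top'):
        p=snap(v)
        for k in names: print(v,k,[(np.round(d['at'],3).tolist(),round(d['conf'],2)) for d in place_of(p,k) if d['conf']>.3])
E
python3 -c "
from h import *
look(('bottle0','jar0','tumbler0'))"
```

```text
[ 0.5399 -0.4177  0.2035] [ 1.    0.01 -0.  ] 63.6 [ 0.98  0.43 -0.5   1.34  0.21  1.42 -1.08]
side bottle0 [([0.673, 0.058, 0.001], 0.67), ([0.665, 0.117, 0.003], 0.61), ([0.66, -0.055, 0.0], 0.49)]
side jar0 [([0.658, -0.002, 0.001], 0.64), ([0.651, -0.117, -0.002], 0.61)]
side tumbler0 [([0.816, 0.373, 0.027], 0.88), ([0.544, -0.267, 0.103], 0.67), ([0.537, -0.418, 0.102], 0.63), ([0.673, 0.058, 0.001], 0.43)]
top bottle0 [([0.678, 0.057, -0.0], 0.67), ([0.665, -0.055, -0.003], 0.63), ([0.668, 0.12, -0.001], 0.53)]
top jar0 [([0.647, -0.118, -0.002], 0.77), ([0.664, 0.001, 0.006], 0.64), ([0.542, -0.342, 0.001], 0.31)]
top tumbler0 [([0.543, -0.268, 0.105], 0.92), ([0.813, 0.366, 0.026], 0.92), ([0.542, -0.418, 0.107], 0.57), ([0.678, 0.06, -0.002], 0.57), ([0.509, 0.437, 0.22], 0.35)]
```

>>> {"op": "step_arm", "data": {"increments": [{"x":0.12,"y":0.33,"z":0,"spin":0.0278},{"x":0.12,"y":0.33,"z":0,"spin":0.0278},{"x":0.12,"y":0.33,"z":0,"spin":0.0278},{"x":0.12,"y":0.33,"z":0,"spin":0.0278},{"x":0.12,"y":0.33,"z":0,"spin":0.0278}]}}

```text
time_s: 64.62
position: [0.6, -0.2514, 0.2013]
orientation: [[0.634, 0.774, -0.002], [0.774, -0.634, 0.001], [-0.001, -0.002, -1.0]]
ft_force: [0.5, 0.0, -1.1]
gripper_width: 0.0726
grasp_force: 0.0
```

```bash
python3 -c "
from h import *
look(())"
```

```text
[ 0.6    -0.2514  0.2013] [ 0.63  0.77 -0.  ] 64.6 [ 0.89  0.41 -0.71  1.42  0.26  1.41 -0.51]
```

>>> {"op": "step_arm", "data": {"increments": [{"x":0.12,"y":0.33,"z":0,"spin":0.0278},{"x":0.12,"y":0.33,"z":0,"spin":0.0278},{"x":0.12,"y":0.33,"z":0,"spin":0.0278},{"x":0.12,"y":0.33,"z":0,"spin":0.0278},{"x":0,"y":0,"z":-0.5,"spin":0}]}}

```text
time_s: 65.35
position: [0.6518, -0.1163, 0.1554]
orientation: [[-0.012, 1.0, 0.008], [1.0, 0.012, 0.001], [0.001, 0.008, -1.0]]
ft_force: [0.9, 0.5, -1.1]
gripper_width: 0.0728
grasp_force: 0.0
```

>>> {"op": "step_arm", "data": {"increments": [{"x":0,"y":0,"z":-0.4,"spin":0},{"x":0,"y":0,"z":0,"spin":0},{"x":0,"y":0,"z":0,"spin":0}]}}

```text
time_s: 65.72
position: [0.649, -0.1211, 0.1138]
orientation: [[-0.005, 1.0, 0.001], [1.0, 0.005, -0.0], [-0.0, 0.001, -1.0]]
ft_force: [-0.6, 0.5, 0.5]
gripper_width: 0.0729
grasp_force: 0.0
```

```bash
python3 -c "
from h import *
look(())"
```

```text
[ 0.649  -0.1211  0.1138] [-0.01  1.   -0.  ] 65.7 [ 0.76  0.53 -0.84  1.51  0.4   1.29 -0.12]
```

>>> {"op": "step_arm", "data": {"increments": [{"x":0,"y":0.02,"z":-0.5,"spin":0},{"x":0,"y":0,"z":-0.45,"spin":0},{"x":0,"y":0,"z":-0.1,"spin":0},{"x":0,"y":0,"z":0,"spin":0}]}}

```text
time_s: 66.32
position: [0.6492, -0.1187, 0.009]
orientation: [[-0.006, 1.0, 0.002], [1.0, 0.006, -0.0], [-0.0, 0.002, -1.0]]
ft_force: [-0.4, -0.6, 0.8]
gripper_width: 0.0727
grasp_force: 0.0
```

>>> {"op": "step_arm", "data": {"increments": [{"x":0,"y":0,"z":0,"spin":0},{"x":0,"y":0,"z":0,"spin":0},{"x":0,"y":0,"z":0,"spin":0},{"x":0,"y":0,"z":0,"spin":0},{"x":0,"y":0,"z":0,"spin":0}], "hand": 0.7, "squeeze": 30}}

```text
time_s: 66.95
position: [0.6488, -0.1188, 0.009]
orientation: [[-0.006, 1.0, 0.001], [1.0, 0.006, -0.001], [-0.001, 0.001, -1.0]]
ft_force: [-1.8, -0.4, 6.3]
gripper_width: 0.0253
grasp_force: 3.1
```

>>> {"op": "step_arm", "data": {"increments": [{"x":0,"y":0,"z":0.5,"spin":0},{"x":0,"y":0,"z":0.6,"spin":0},{"x":0,"y":0,"z":0.3,"spin":0},{"x":0,"y":0,"z":0,"spin":0}]}}

```text
time_s: 67.45
position: [0.6503, -0.1185, 0.1511]
orientation: [[-0.007, 1.0, 0.006], [1.0, 0.007, -0.001], [-0.001, 0.006, -1.0]]
ft_force: [-0.1, -0.4, -0.0]
gripper_width: 0.0257
grasp_force: 0.0
```

```bash
python3 -c "
from h import *
look(('jar0',))"
```

```text
[ 0.6503 -0.1185  0.1511] [-0.01  1.   -0.  ] 67.5 [ 0.76  0.5  -0.85  1.47  0.38  1.34 -0.11]
side jar0 [([0.65, -0.119, -0.002], 0.79), ([0.339, -0.225, -0.001], 0.55), ([0.663, 0.001, -0.001], 0.47)]
top jar0 [([0.667, -0.0, 0.007], 0.53), ([0.646, -0.12, -0.001], 0.47)]
```

```bash
python3 -c "
from h import *
p=snap('side');q=snap('top')
x,y=proj(p,[.65,-.05,.03])[0].astype(int);u,v=proj(q,[.65,-.0,.03])[0].astype(int)
a=cv2.resize(p['pixels'][y-40:y+40,x-40:x+40],(480,480),interpolation=cv2.INTER_CUBIC)
b=cv2.convertScaleAbs(cv2.resize(q['pixels'][v-40:v+40,u-25:u+55][:,:],(480,480),interpolation=cv2.INTER_CUBIC),alpha=1.5)[:,:310]
cv2.imwrite('pics/c10.png',np.hstack([a,b]))
s=ctrl.state();print(proj(p,s['position'])-[x-40,y-40])
"
```

```text
[[25.48339494 22.1694366 ]]
```

View pics/c10.png

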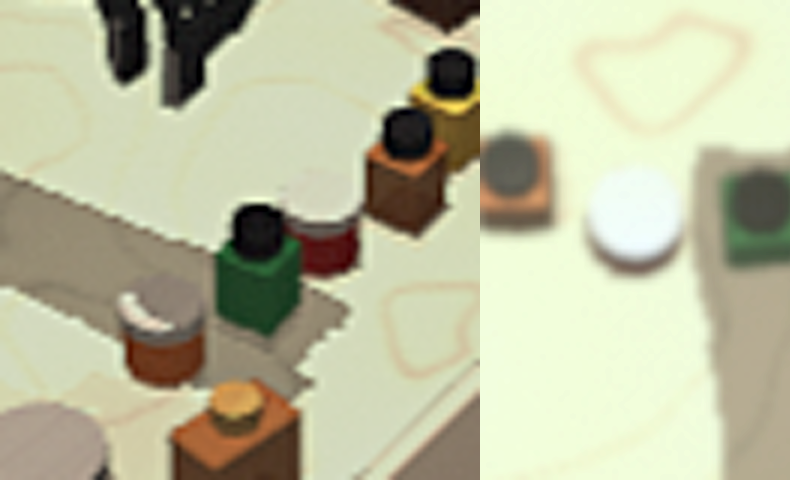

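The orange jar hasn't moved; the pads slid off over its top at this width. The fingertips sit farther back when part-open, so I can go about 9 mm lower.

>>> {"op": "step_arm", "data": {"increments": [{"x":0,"y":0,"z":-0.5,"spin":0},{"x":0,"y":0,"z":-0.5,"spin":0},{"x":0,"y":0,"z":-0.42,"spin":0},{"x":0,"y":0,"z":0,"spin":0}], "hand": 0.2}}

```text
time_s: 68.25
position: [0.6444, -0.1183, 0.0011]
orientation: [[-0.007, 1.0, -0.008], [1.0, 0.007, 0.002], [0.002, -0.008, -1.0]]
ft_force: [-0.0, -0.6, 0.9]
gripper_width: 0.0685
grasp_force: 0.0
```

>>> {"op": "step_arm", "data": {"increments": [{"x":0,"y":0,"z":-0.05,"spin":0},{"x":0,"y":0,"z":-0.03,"spin":0},{"x":0,"y":0,"z":0,"spin":0}]}}

```text
time_s: 68.62
position: [0.6491, -0.1187, -0.0011]
orientation: [[-0.006, 1.0, 0.002], [1.0, 0.006, -0.001], [-0.001, 0.002, -1.0]]
ft_force: [-0.5, -0.3, -0.0]
gripper_width: 0.0682
grasp_force: 0.0
```

>>> {"op": "step_arm", "data": {"increments": [{"x":0,"y":0,"z":0,"spin":0},{"x":0,"y":0,"z":0,"spin":0},{"x":0,"y":0,"z":0,"spin":0},{"x":0,"y":0,"z":0,"spin":0}], "hand": 0.52}}

```text
time_s: 69.12
position: [0.6489, -0.1188, -0.0013]
orientation: [[-0.006, 1.0, 0.001], [1.0, 0.006, -0.001], [-0.001, 0.001, -1.0]]
ft_force: [-1.7, 0.1, 5.8]
gripper_width: 0.0443
grasp_force: 30.5
```

>>> {"op": "step_arm", "data": {"increments": [{"x":0,"y":0,"z":0.5,"spin":0},{"x":0,"y":0,"z":0.6,"spin":0},{"x":0,"y":0,"z":0.5,"spin":0},{"x":-0.14,"y":0.54,"z":0,"spin":0},{"x":-0.14,"y":0.54,"z":0,"spin":0}]}}

```text
time_s: 69.75
position: [0.6203, -0.0099, 0.1581]
orientation: [[-0.004, 1.0, 0.001], [1.0, 0.004, 0.0], [0.0, 0.001, -1.0]]
ft_force: [0.1, 1.7, -0.6]
gripper_width: 0.0441
grasp_force: 31.1
```

>>> {"op": "step_arm", "data": {"increments": [{"x":-0.14,"y":0.54,"z":0,"spin":0},{"x":-0.14,"y":0.54,"z":0,"spin":0},{"x":-0.14,"y":0.54,"z":0,"spin":0},{"x":-0.14,"y":0.54,"z":0,"spin":0},{"x":-0.14,"y":0.54,"z":0,"spin":0}]}}

```text
time_s: 70.38
position: [0.5496, 0.2607, 0.1573]
orientation: [[-0.006, 1.0, 0.0], [1.0, 0.006, -0.0], [-0.0, 0.0, -1.0]]
ft_force: [0.5, 0.1, -0.1]
gripper_width: 0.0443
grasp_force: 31.1
```

>>> {"op": "step_arm", "data": {"increments": [{"x":-0.14,"y":0.54,"z":0,"spin":0},{"x":0,"y":0,"z":0,"spin":0},{"x":0,"y":0,"z":0,"spin":0}]}}

```text
time_s: 70.75
position: [0.5362, 0.3131, 0.1571]
orientation: [[-0.007, 1.0, -0.0], [1.0, 0.007, -0.001], [-0.001, -0.0, -1.0]]
ft_force: [0.5, -0.7, -0.6]
gripper_width: 0.0442
grasp_force: 31.1
```

```bash
python3 -c "
from h import *
look(('jar0','bottle0','chest','lid_edge','lid_hinge'))"
```

```text
[0.5362 0.3131 0.1571] [-0.01  1.   -0.  ] 70.8 [ 0.18  0.45 -0.98  1.56  0.38  1.34 -0.84]
side jar0 [([0.662, 0.002, -0.0], 0.68), ([0.539, 0.308, 0.157], 0.65), ([0.544, -0.418, 0.01], 0.52)]
side bottle0 [([0.674, 0.06, 0.001], 0.54), ([0.66, -0.056, 0.001], 0.49), ([0.662, 0.118, 0.001], 0.49), ([0.342, -0.224, 0.002], 0.37)]
side chest [([0.492, 0.301, -0.002], 0.93), ([0.538, 0.31, 0.154], 0.43)]
side lid_edge [([0.508, 0.435, 0.221], 0.57)]
side lid_hinge [([0.504, 0.37, 0.079], 0.62)]
top jar0 [([0.342, -0.226, -0.001], 0.63), ([0.666, 0.001, 0.006], 0.55)]
top bottle0 [([0.676, 0.058, -0.001], 0.75), ([0.666, 0.122, 0.0], 0.69)]
top chest []
top lid_edge []
top lid_hinge [([0.501, 0.372, 0.085], 0.88), ([0.544, -0.269, 0.014], 0.35)]
```

>>> {"op": "step_arm", "data": {"increments": [{"x":0,"y":0,"z":-0.5,"spin":0},{"x":0,"y":0,"z":-0.5,"spin":0},{"x":0,"y":0,"z":-0.35,"spin":0},{"x":0,"y":0,"z":-0.12,"spin":0},{"x":0,"y":0,"z":0,"spin":0}]}}

```text
time_s: 71.97
position: [0.5362, 0.3136, 0.0107]
orientation: [[-0.007, 1.0, -0.0], [1.0, 0.007, 0.0], [0.0, -0.0, -1.0]]
ft_force: [-0.2, -0.4, -0.6]
gripper_width: 0.044
grasp_force: 31.1
```

>>> {"op": "step_arm", "data": {"increments": [{"x":0,"y":0,"z":0,"spin":0},{"x":0,"y":0,"z":0,"spin":0},{"x":0,"y":0,"z":0.5,"spin":0},{"x":0,"y":0,"z":0.5,"spin":0},{"x":0,"y":0,"z":0.5,"spin":0}], "hand": 0.3}}

```text
time_s: 72.6
position: [0.5365, 0.3136, 0.1633]
orientation: [[-0.007, 1.0, 0.002], [1.0, 0.007, 0.0], [0.0, 0.002, -1.0]]
ft_force: [-0.3, 0.4, -0.3]
gripper_width: 0.0599
grasp_force: 0.0
```

>>> {"op": "step_arm", "data": {"increments": [{"x":0.21,"y":-0.52,"z":0,"spin":0},{"x":0.21,"y":-0.52,"z":0,"spin":0},{"x":0.21,"y":-0.52,"z":0,"spin":0},{"x":0.21,"y":-0.52,"z":0,"spin":0},{"x":0.21,"y":-0.52,"z":0,"spin":0}], "hand": 0.2}}

```text
time_s: 73.22
position: [0.6422, 0.0516, 0.162]
orientation: [[-0.006, 1.0, 0.002], [1.0, 0.006, -0.0], [-0.0, 0.002, -1.0]]
ft_force: [0.5, 0.6, 0.2]
gripper_width: 0.0686
grasp_force: 0.0
```

>>> {"op": "step_arm", "data": {"increments": [{"x":0.21,"y":-0.52,"z":0,"spin":0},{"x":0,"y":0,"z":0,"spin":0},{"x":0,"y":0,"z":0,"spin":0}]}}

```text
time_s: 73.6
position: [0.6624, 0.002, 0.1614]
orientation: [[-0.006, 1.0, 0.001], [1.0, 0.006, 0.001], [0.001, 0.001, -1.0]]
ft_force: [-0.0, 1.1, -0.4]
gripper_width: 0.0683
grasp_force: 0.0
```

```bash
python3 -c "
from h import *
look(('jar0','bottle0'))"
```

```text
[0.6624 0.002  0.1614] [-0.01  1.    0.  ] 73.6 [ 0.6   0.51 -0.89  1.44  0.4   1.37 -0.3 ]
side jar0 [([0.663, -0.001, 0.0], 0.54), ([0.538, 0.312, 0.003], 0.5)]
side bottle0 [([0.676, 0.058, -0.001], 0.7), ([0.661, -0.053, 0.001], 0.61), ([0.664, 0.117, 0.002], 0.5)]
top jar0 [([0.537, 0.315, 0.008], 0.5)]
top bottle0 [([0.543, -0.339, 0.003], 0.72), ([0.668, 0.119, -0.002], 0.52), ([0.681, 0.057, -0.003], 0.47), ([0.545, -0.269, 0.013], 0.41)]
```

>>> {"op": "step_arm", "data": {"increments": [{"x":0,"y":-0.01,"z":-0.5,"spin":0},{"x":0,"y":0,"z":-0.5,"spin":0},{"x":0,"y":0,"z":-0.5,"spin":0},{"x":0,"y":0,"z":-0.12,"spin":0},{"x":0,"y":0,"z":0,"spin":0}]}}

```text
time_s: 74.53
position: [0.6624, 0.001, -0.0009]
orientation: [[-0.007, 1.0, -0.0], [1.0, 0.007, 0.0], [0.0, -0.0, -1.0]]
ft_force: [0.1, 0.0, 0.3]
gripper_width: 0.0683
grasp_force: 0.0
```

>>> {"op": "step_arm", "data": {"increments": [{"x":0,"y":0,"z":0,"spin":0},{"x":0,"y":0,"z":0,"spin":0},{"x":0,"y":0,"z":0,"spin":0},{"x":0,"y":0,"z":0,"spin":0},{"x":0,"y":0,"z":0,"spin":0}], "hand": 0.52}}

```text
time_s: 75.15
position: [0.6643, 0.0008, 0.0016]
orientation: [[-0.006, 1.0, 0.005], [1.0, 0.006, -0.0], [-0.0, 0.005, -1.0]]
ft_force: [-1.7, 0.2, 6.4]
gripper_width: 0.0441
grasp_force: 30.2
```

>>> {"op": "step_arm", "data": {"increments": [{"x":0,"y":0,"z":0.5,"spin":0},{"x":0,"y":0,"z":0.6,"spin":0},{"x":0,"y":0,"z":0.5,"spin":0},{"x":0,"y":0,"z":0,"spin":0}]}}

```text
time_s: 75.65
position: [0.6656, 0.0014, 0.165]
orientation: [[-0.007, 1.0, 0.01], [1.0, 0.007, -0.0], [-0.0, 0.01, -1.0]]
ft_force: [-0.5, 0.8, -0.9]
gripper_width: 0.0439
grasp_force: 30.9
```

>>> {"op": "step_arm", "data": {"increments": [{"x":-0.3,"y":0.46,"z":0,"spin":0},{"x":-0.3,"y":0.46,"z":0,"spin":0},{"x":-0.3,"y":0.46,"z":0,"spin":0},{"x":-0.3,"y":0.46,"z":0,"spin":0},{"x":-0.3,"y":0.46,"z":0,"spin":0}]}}

```text
time_s: 76.28
position: [0.5109, 0.2313, 0.1582]
orientation: [[-0.006, 1.0, 0.0], [1.0, 0.006, -0.001], [-0.001, 0.0, -1.0]]
ft_force: [-0.4, 1.1, -0.0]
gripper_width: 0.0441
grasp_force: 30.9
```

>>> {"op": "step_arm", "data": {"increments": [{"x":-0.3,"y":0.46,"z":0,"spin":0},{"x":-0.27,"y":0.48,"z":0,"spin":0},{"x":0,"y":0,"z":0,"spin":0},{"x":0,"y":0,"z":0,"spin":0}]}}

```text
time_s: 76.78
position: [0.4554, 0.3237, 0.1582]
orientation: [[-0.007, 1.0, 0.0], [1.0, 0.007, -0.001], [-0.001, 0.0, -1.0]]
ft_force: [0.6, 0.4, -0.4]
gripper_width: 0.0439
grasp_force: 30.9
```

```bash
python3 -c "
from h import *
look(('jar0','bottle0'))"
```

```text
[0.4554 0.3237 0.1582] [-0.01  1.   -0.  ] 76.8 [ 0.25  0.31 -1.07  1.71  0.29  1.29 -0.88]
side jar0 [([0.341, -0.225, -0.002], 0.61), ([0.453, 0.32, 0.156], 0.51), ([0.537, 0.311, 0.002], 0.5)]
side bottle0 [([0.662, 0.119, -0.003], 0.69), ([0.677, 0.059, 0.002], 0.58), ([0.662, -0.055, -0.001], 0.51)]
top jar0 [([0.537, 0.313, 0.008], 0.64), ([0.462, 0.322, 0.162], 0.41)]
top bottle0 [([0.666, 0.122, -0.002], 0.67), ([0.678, 0.061, -0.003], 0.57), ([0.668, -0.056, -0.003], 0.49)]
```

>>> {"op": "step_arm", "data": {"increments": [{"x":0,"y":0,"z":-0.5,"spin":0},{"x":0,"y":0,"z":-0.5,"spin":0},{"x":0,"y":0,"z":-0.35,"spin":0},{"x":0,"y":0,"z":-0.13,"spin":0},{"x":0,"y":0,"z":0,"spin":0}]}}

```text
time_s: 77.7
position: [0.4555, 0.3244, 0.0107]
orientation: [[-0.006, 1.0, -0.0], [1.0, 0.006, 0.0], [0.0, -0.0, -1.0]]
ft_force: [0.7, 0.7, -0.3]
gripper_width: 0.0442
grasp_force: 30.9
```

>>> {"op": "step_arm", "data": {"increments": [{"x":0,"y":0,"z":0,"spin":0},{"x":0,"y":0,"z":0,"spin":0},{"x":0,"y":0,"z":0.5,"spin":0},{"x":0,"y":0,"z":0.5,"spin":0},{"x":0,"y":0,"z":0.5,"spin":0}], "hand": 0.32}}

```text
time_s: 78.32
position: [0.4554, 0.3246, 0.1632]
orientation: [[-0.007, 1.0, 0.002], [1.0, 0.007, 0.0], [0.0, 0.002, -1.0]]
ft_force: [0.8, 0.4, -1.2]
gripper_width: 0.0582
grasp_force: 0.0
```

>>> {"op": "step_arm", "data": {"increments": [{"x":0.35,"y":-0.34,"z":0,"spin":0},{"x":0.35,"y":-0.34,"z":0,"spin":0},{"x":0.35,"y":-0.34,"z":0,"spin":0},{"x":0.35,"y":-0.34,"z":0,"spin":0},{"x":0.35,"y":-0.34,"z":0,"spin":0}]}}

```text
time_s: 78.95
position: [0.6318, 0.1532, 0.1619]
orientation: [[-0.006, 1.0, 0.002], [1.0, 0.006, -0.0], [-0.0, 0.002, -1.0]]
ft_force: [-0.1, 1.0, 0.4]
gripper_width: 0.0579
grasp_force: 0.0
```

>>> {"op": "step_arm", "data": {"increments": [{"x":0.35,"y":-0.34,"z":0,"spin":0},{"x":0,"y":0,"z":0,"spin":0},{"x":0,"y":0,"z":0,"spin":0}]}}

```text
time_s: 79.32
position: [0.6651, 0.1212, 0.1612]
orientation: [[-0.007, 1.0, 0.0], [1.0, 0.007, 0.001], [0.001, 0.0, -1.0]]
ft_force: [-0.2, 1.3, 0.3]
gripper_width: 0.0582
grasp_force: 0.0
```

```bash
python3 -c "
from h import *
look(('jar0','bottle0'))"
```

```text
[0.6651 0.1212 0.1612] [-0.01  1.    0.  ] 79.3 [ 0.42  0.55 -0.92  1.4   0.44  1.4  -0.5 ]
side jar0 [([0.453, 0.325, 0.007], 0.61)]
side bottle0 [([0.749, 0.212, -0.002], 0.67), ([0.666, 0.119, 0.001], 0.59), ([0.657, -0.055, 0.001], 0.58), ([0.674, 0.062, -0.0], 0.57), ([0.543, -0.266, 0.012], 0.54)]
top jar0 [([0.536, 0.314, 0.003], 0.55), ([0.457, 0.323, 0.01], 0.51)]
top bottle0 [([0.664, -0.053, -0.002], 0.44)]
```

>>> {"op": "step_arm", "data": {"increments": [{"x":0,"y":-0.01,"z":-0.5,"spin":0},{"x":0,"y":0,"z":-0.5,"spin":0},{"x":0,"y":0,"z":-0.35,"spin":0},{"x":0,"y":0,"z":-0.1,"spin":0},{"x":0,"y":0,"z":0,"spin":0}]}}

```text
time_s: 80.25
position: [0.6654, 0.1198, 0.0161]
orientation: [[-0.007, 1.0, 0.0], [1.0, 0.007, 0.0], [0.0, 0.0, -1.0]]
ft_force: [0.4, -0.9, 0.3]
gripper_width: 0.0581
grasp_force: 0.0
```

>>> {"op": "step_arm", "data": {"increments": [{"x":0,"y":0,"z":0,"spin":0},{"x":0,"y":0,"z":0,"spin":0},{"x":0,"y":0,"z":0,"spin":0},{"x":0,"y":0,"z":0,"spin":0},{"x":0,"y":0,"z":0,"spin":0}], "hand": 0.68}}

```text
time_s: 80.88
position: [0.6665, 0.1199, 0.0178]
orientation: [[-0.007, 1.0, 0.003], [1.0, 0.007, 0.0], [0.0, 0.003, -1.0]]
ft_force: [-1.3, 0.3, 5.7]
gripper_width: 0.0285
grasp_force: 29.5
```

>>> {"op": "step_arm", "data": {"increments": [{"x":0,"y":0,"z":0.5,"spin":0},{"x":0,"y":0,"z":0.6,"spin":0},{"x":0,"y":0,"z":0.4,"spin":0},{"x":0,"y":0,"z":0,"spin":0}]}}

```text
time_s: 81.38
position: [0.6675, 0.1205, 0.1704]
orientation: [[-0.006, 1.0, 0.008], [1.0, 0.006, 0.001], [0.001, 0.008, -1.0]]
ft_force: [-0.8, -0.5, -1.4]
gripper_width: 0.0286
grasp_force: 30.0
```

>>> {"op": "step_arm", "data": {"increments": [{"x":-0.34,"y":0.44,"z":0,"spin":0},{"x":-0.34,"y":0.44,"z":0,"spin":0},{"x":-0.34,"y":0.45,"z":0,"spin":0},{"x":0,"y":0,"z":0,"spin":0},{"x":0,"y":0,"z":0,"spin":0}]}}

```text
time_s: 82.0
position: [0.5632, 0.2516, 0.1648]
orientation: [[-0.007, 1.0, -0.0], [1.0, 0.007, -0.002], [-0.002, -0.0, -1.0]]
ft_force: [0.8, -0.4, -0.8]
gripper_width: 0.0283
grasp_force: 30.0
```

```bash
python3 -c "
from h import *
look(('bottle0','jar0'))"
```

```text
[0.5632 0.2516 0.1648] [-0.01  1.   -0.  ] 82.0 [ 0.3   0.44 -0.99  1.56  0.37  1.35 -0.72]
side bottle0 [([0.676, 0.06, 0.001], 0.79), ([0.562, 0.251, 0.147], 0.75), ([0.341, -0.227, -0.0], 0.68), ([0.663, -0.053, 0.001], 0.52)]
side jar0 [([0.456, 0.326, 0.006], 0.51), ([0.538, 0.313, 0.004], 0.47), ([0.543, -0.27, 0.101], 0.38)]
top bottle0 [([0.674, 0.055, -0.001], 0.75), ([0.665, -0.056, -0.004], 0.64), ([0.542, -0.266, 0.106], 0.63)]
top jar0 [([0.459, 0.324, 0.012], 0.85), ([0.337, -0.426, -0.0], 0.72), ([0.75, -0.193, 0.004], 0.4)]
```

>>> {"op": "step_arm", "data": {"increments": [{"x":0,"y":0.02,"z":-0.5,"spin":0},{"x":0,"y":0,"z":-0.5,"spin":0},{"x":0,"y":0,"z":-0.28,"spin":0},{"x":0,"y":0,"z":-0.1,"spin":0},{"x":0,"y":0,"z":0,"spin":0}]}}

```text
time_s: 82.92
position: [0.5635, 0.2543, 0.0277]
orientation: [[-0.006, 1.0, -0.0], [1.0, 0.006, 0.0], [0.0, -0.0, -1.0]]
ft_force: [-0.5, -0.1, -0.1]
gripper_width: 0.0282
grasp_force: 30.0
```

>>> {"op": "step_arm", "data": {"increments": [{"x":0,"y":0,"z":0,"spin":0},{"x":0,"y":0,"z":0,"spin":0},{"x":0,"y":0,"z":0.5,"spin":0},{"x":0,"y":0,"z":0.5,"spin":0},{"x":0,"y":0,"z":0.4,"spin":0}], "hand": 0.4}}

```text
time_s: 83.55
position: [0.5643, 0.2554, 0.1719]
orientation: [[-0.007, 1.0, 0.005], [1.0, 0.007, 0.001], [0.001, 0.005, -1.0]]
ft_force: [1.5, -0.8, 0.6]
gripper_width: 0.051
grasp_force: 0.0
```

>>> {"op": "step_arm", "data": {"increments": [{"x":0.28,"y":-0.48,"z":0,"spin":0},{"x":0.28,"y":-0.48,"z":0,"spin":0},{"x":0.28,"y":-0.48,"z":0,"spin":0},{"x":0.28,"y":-0.49,"z":0,"spin":0},{"x":0,"y":0,"z":0,"spin":0}], "hand": 0.32}}

```text
time_s: 84.18
position: [0.6785, 0.0537, 0.1685]
orientation: [[0.004, 1.0, 0.003], [1.0, -0.004, -0.003], [-0.003, 0.003, -1.0]]
ft_force: [-0.3, 0.5, -0.2]
gripper_width: 0.0576
grasp_force: 0.0
```

>>> {"op": "step_arm", "data": {"increments": [{"x":0,"y":0,"z":0,"spin":0}]}}

```text
time_s: 84.3
position: [0.6756, 0.0621, 0.169]
orientation: [[-0.006, 1.0, 0.002], [1.0, 0.006, 0.001], [0.001, 0.002, -1.0]]
ft_force: [-0.3, 1.2, 0.6]
gripper_width: 0.058
grasp_force: 0.0
```

```bash
python3 -c "
from h import *
look(('bottle0','jar0'))"
```

```text
[0.6756 0.0621 0.169 ] [-0.01  1.    0.  ] 84.3 [ 0.5   0.55 -0.91  1.39  0.43  1.41 -0.4 ]
side bottle0 [([0.56, 0.255, 0.008], 0.43)]
side jar0 [([0.454, 0.325, 0.006], 0.52), ([0.539, 0.31, 0.003], 0.41)]
top bottle0 [([0.563, 0.255, 0.004], 0.77), ([0.666, -0.054, -0.002], 0.62)]
top jar0 [([0.535, 0.313, 0.008], 0.55), ([0.46, 0.325, 0.01], 0.53)]
```

```bash
python3 -c "
from h import *
p=snap('side')
print([(np.round(d['at'],3).tolist(),round(d['conf'],2)) for d in place_of(p,'bottle0')])
p=snap('side')
print([(np.round(d['at'],3).tolist(),round(d['conf'],2)) for d in place_of(p,'bottle0')])"
```

```text
[([0.677, 0.059, -0.001], 0.61), ([0.558, 0.253, 0.008], 0.58), ([0.661, -0.053, 0.006], 0.5)]
[([0.662, -0.055, 0.004], 0.75), ([0.675, 0.058, -0.0], 0.52), ([0.56, 0.255, 0.005], 0.48), ([0.338, -0.225, 0.002], 0.22)]
```

>>> {"op": "step_arm", "data": {"increments": [{"x":0,"y":-0.03,"z":-0.5,"spin":0},{"x":0,"y":0,"z":-0.5,"spin":0},{"x":0,"y":0,"z":-0.4,"spin":0},{"x":0,"y":0,"z":-0.12,"spin":0},{"x":0,"y":0,"z":0,"spin":0}]}}

```text
time_s: 85.42
position: [0.6753, 0.0586, 0.0158]
orientation: [[-0.007, 1.0, -0.0], [1.0, 0.007, 0.0], [0.0, -0.0, -1.0]]
ft_force: [-0.5, 0.3, 0.8]
gripper_width: 0.058
grasp_force: 0.0
```

>>> {"op": "step_arm", "data": {"increments": [{"x":0,"y":0,"z":0,"spin":0},{"x":0,"y":0,"z":0,"spin":0},{"x":0,"y":0,"z":0,"spin":0},{"x":0,"y":0,"z":0,"spin":0},{"x":0,"y":0,"z":0,"spin":0}], "hand": 0.68}}

```text
time_s: 86.05
position: [0.6769, 0.0588, 0.018]
orientation: [[-0.006, 1.0, 0.004], [1.0, 0.006, 0.0], [0.0, 0.004, -1.0]]
ft_force: [0.9, -0.4, 6.8]
gripper_width: 0.0287
grasp_force: 29.7
```

>>> {"op": "step_arm", "data": {"increments": [{"x":0,"y":0,"z":0.5,"spin":0},{"x":0,"y":0,"z":0.6,"spin":0},{"x":0,"y":0,"z":0.4,"spin":0},{"x":0,"y":0,"z":0,"spin":0}]}}

```text
time_s: 86.55
position: [0.6775, 0.0593, 0.1704]
orientation: [[-0.006, 1.0, 0.007], [1.0, 0.006, 0.0], [0.0, 0.007, -1.0]]
ft_force: [0.2, -0.0, -0.5]
gripper_width: 0.0284
grasp_force: 30.1
```

>>> {"op": "step_arm", "data": {"increments": [{"x":-0.38,"y":0.41,"z":0,"spin":0},{"x":-0.38,"y":0.41,"z":0,"spin":0},{"x":-0.38,"y":0.41,"z":0,"spin":0},{"x":-0.38,"y":0.41,"z":0,"spin":0},{"x":-0.35,"y":0.41,"z":0,"spin":0}]}}

```text
time_s: 87.18
position: [0.4863, 0.2639, 0.1646]
orientation: [[-0.006, 1.0, -0.001], [1.0, 0.006, -0.001], [-0.001, -0.001, -1.0]]
ft_force: [-0.1, -0.6, -0.5]
gripper_width: 0.0284
grasp_force: 30.1
```

>>> {"op": "step_arm", "data": {"increments": [{"x":0,"y":0,"z":0,"spin":0},{"x":0,"y":0,"z":0,"spin":0}]}}

```text
time_s: 87.42
position: [0.4883, 0.2624, 0.1649]
orientation: [[-0.006, 1.0, -0.0], [1.0, 0.006, -0.002], [-0.002, -0.0, -1.0]]
ft_force: [0.9, 0.2, -0.9]
gripper_width: 0.0286
grasp_force: 30.1
```

```bash
python3 -c "
from h import *
look(('bottle0',))"
```

```text
[0.4883 0.2624 0.1649] [-0.01  1.   -0.  ] 87.4 [ 0.38  0.29 -1.08  1.71  0.27  1.3  -0.74]
side bottle0 [([0.486, 0.264, 0.146], 0.7), ([0.561, 0.251, 0.006], 0.55), ([0.661, -0.058, -0.0], 0.53)]
top bottle0 [([0.666, -0.056, -0.001], 0.48), ([0.565, 0.255, 0.006], 0.47), ([0.488, 0.263, 0.144], 0.44)]
```

>>> {"op": "step_arm", "data": {"increments": [{"x":0,"y":0.01,"z":-0.5,"spin":0},{"x":0,"y":0,"z":-0.5,"spin":0},{"x":0,"y":0,"z":-0.28,"spin":0},{"x":0,"y":0,"z":-0.1,"spin":0},{"x":0,"y":0,"z":0,"spin":0}]}}

```text
time_s: 88.25
position: [0.4886, 0.2642, 0.0276]
orientation: [[-0.006, 1.0, -0.001], [1.0, 0.006, 0.0], [0.0, -0.001, -1.0]]
ft_force: [1.3, 0.5, 0.0]
gripper_width: 0.028
grasp_force: 30.1
```

>>> {"op": "step_arm", "data": {"increments": [{"x":0,"y":0,"z":0,"spin":0},{"x":0,"y":0,"z":0,"spin":0},{"x":0,"y":0,"z":0.5,"spin":0},{"x":0,"y":0,"z":0.5,"spin":0},{"x":0,"y":0,"z":0.4,"spin":0}], "hand": 0.4}}

```text
time_s: 88.88
position: [0.4888, 0.265, 0.1706]
orientation: [[-0.007, 1.0, 0.003], [1.0, 0.007, 0.001], [0.001, 0.003, -1.0]]
ft_force: [0.4, 0.0, 0.2]
gripper_width: 0.0512
grasp_force: 0.0
```

>>> {"op": "step_arm", "data": {"increments": [{"x":0.29,"y":-0.53,"z":0,"spin":0},{"x":0.29,"y":-0.53,"z":0,"spin":0},{"x":0.29,"y":-0.53,"z":0,"spin":0},{"x":0.29,"y":-0.53,"z":0,"spin":0},{"x":0.29,"y":-0.53,"z":0,"spin":0}], "hand": 0.32}}

```text
time_s: 89.5
position: [0.6345, -0.0025, 0.1689]
orientation: [[-0.006, 1.0, 0.002], [1.0, 0.006, -0.001], [-0.001, 0.002, -1.0]]
ft_force: [0.9, 1.0, 0.7]
gripper_width: 0.0581
grasp_force: 0.0
```

>>> {"op": "step_arm", "data": {"increments": [{"x":0.29,"y":-0.54,"z":0,"spin":0},{"x":0,"y":0,"z":0,"spin":0},{"x":0,"y":0,"z":0,"spin":0}]}}

```text
time_s: 89.88
position: [0.6623, -0.0539, 0.1681]
orientation: [[-0.007, 1.0, 0.0], [1.0, 0.007, 0.001], [0.001, 0.0, -1.0]]
ft_force: [-0.4, 1.1, -0.4]
gripper_width: 0.0578
grasp_force: 0.0
```

```bash
python3 -c "
from h import *
look(('bottle0','jar0'))
look(('bottle0',))"
```

```text
[ 0.6623 -0.0539  0.1681] [-0.01  1.    0.  ] 89.9 [ 0.68  0.51 -0.9   1.43  0.4   1.39 -0.22]
side bottle0 [([0.662, -0.055, 0.001], 0.61), ([0.561, 0.252, 0.007], 0.6)]
side jar0 [([0.453, 0.324, 0.008], 0.56), ([0.541, 0.313, 0.004], 0.51)]
top bottle0 [([0.489, 0.264, 0.003], 0.71), ([0.565, 0.254, 0.004], 0.7), ([0.662, -0.054, -0.0], 0.53), ([0.493, 0.298, -0.003], 0.43)]
top jar0 [([0.537, 0.312, 0.004], 0.68), ([0.46, 0.325, 0.012], 0.57)]
[ 0.6621 -0.0533  0.1681] [-0.01  1.   -0.  ] 90.2 [ 0.68  0.51 -0.9   1.43  0.4   1.39 -0.22]
side bottle0 [([0.661, -0.054, 0.002], 0.58), ([0.54, -0.418, 0.009], 0.45), ([0.561, 0.254, 0.008], 0.38)]
top bottle0 [([0.458, 0.324, 0.009], 0.7), ([0.562, 0.257, 0.009], 0.56), ([0.664, -0.055, -0.002], 0.49)]
```

>>> {"op": "step_arm", "data": {"increments": [{"x":0,"y":-0.01,"z":-0.5,"spin":0},{"x":0,"y":0,"z":-0.5,"spin":0},{"x":0,"y":0,"z":-0.4,"spin":0},{"x":0,"y":0,"z":-0.12,"spin":0},{"x":0,"y":0,"z":0,"spin":0}]}}

```text
time_s: 91.0
position: [0.6624, -0.0554, 0.0158]
orientation: [[-0.007, 1.0, -0.0], [1.0, 0.007, 0.0], [0.0, -0.0, -1.0]]
ft_force: [-0.1, -0.3, 0.1]
gripper_width: 0.0577
grasp_force: 0.0
```

>>> {"op": "step_arm", "data": {"increments": [{"x":0,"y":0,"z":0,"spin":0},{"x":0,"y":0,"z":0,"spin":0},{"x":0,"y":0,"z":0,"spin":0},{"x":0,"y":0,"z":0,"spin":0},{"x":0,"y":0,"z":0,"spin":0}], "hand": 0.68}}

```text
time_s: 91.62
position: [0.6638, -0.0555, 0.0179]
orientation: [[-0.007, 1.0, 0.003], [1.0, 0.007, -0.001], [-0.001, 0.003, -1.0]]
ft_force: [-1.8, 0.4, 5.8]
gripper_width: 0.0285
grasp_force: 29.6
```

>>> {"op": "step_arm", "data": {"increments": [{"x":0,"y":0,"z":0.5,"spin":0},{"x":0,"y":0,"z":0.6,"spin":0},{"x":0,"y":0,"z":0.4,"spin":0},{"x":0,"y":0,"z":0,"spin":0}]}}

```text
time_s: 92.12
position: [0.6648, -0.0551, 0.1705]
orientation: [[-0.006, 1.0, 0.008], [1.0, 0.006, -0.001], [-0.001, 0.008, -1.0]]
ft_force: [-0.3, -0.6, -1.7]
gripper_width: 0.0287
grasp_force: 30.0
```

>>> {"op": "step_arm", "data": {"increments": [{"x":-0.34,"y":0.47,"z":0,"spin":0},{"x":-0.34,"y":0.47,"z":0,"spin":0},{"x":-0.34,"y":0.47,"z":0,"spin":0},{"x":-0.34,"y":0.47,"z":0,"spin":0},{"x":-0.35,"y":0.47,"z":0,"spin":0}]}}

```text
time_s: 92.75
position: [0.4895, 0.1804, 0.1647]
orientation: [[-0.006, 1.0, -0.001], [1.0, 0.006, -0.001], [-0.001, -0.001, -1.0]]
ft_force: [0.5, 0.7, -0.4]
gripper_width: 0.029
grasp_force: 30.0
```

>>> {"op": "step_arm", "data": {"increments": [{"x":-0.35,"y":0.47,"z":0,"spin":0},{"x":-0.35,"y":0.46,"z":0,"spin":0},{"x":0,"y":0,"z":0,"spin":0},{"x":0,"y":0,"z":0,"spin":0}]}}

```text
time_s: 93.25
position: [0.4213, 0.2715, 0.1651]
orientation: [[-0.007, 1.0, -0.0], [1.0, 0.007, -0.001], [-0.001, -0.0, -1.0]]
ft_force: [0.3, -0.3, -1.6]
gripper_width: 0.0289
grasp_force: 30.0
```

```bash
python3 -c "
from h import *
look(('bottle0','jar0'))"
```

```text
[0.4213 0.2715 0.1651] [-0.01  1.   -0.  ] 93.2 [ 0.49  0.13 -1.18  1.83  0.13  1.27 -0.72]
side bottle0 [([0.419, 0.272, 0.148], 0.74), ([0.486, 0.266, 0.007], 0.51), ([0.561, 0.252, 0.008], 0.42)]
side jar0 [([0.455, 0.324, 0.009], 0.44), ([0.54, 0.311, 0.005], 0.41)]
top bottle0 [([0.424, 0.27, 0.144], 0.69), ([0.49, 0.264, 0.004], 0.51), ([0.563, 0.254, 0.005], 0.51)]
top jar0 [([0.54, 0.316, 0.008], 0.65)]
```

>>> {"op": "step_arm", "data": {"increments": [{"x":0,"y":0,"z":-0.5,"spin":0},{"x":0,"y":0,"z":-0.5,"spin":0},{"x":0,"y":0,"z":-0.28,"spin":0},{"x":0,"y":0,"z":-0.1,"spin":0},{"x":0,"y":0,"z":0,"spin":0}]}}

```text
time_s: 94.18
position: [0.4215, 0.2725, 0.0278]
orientation: [[-0.006, 1.0, -0.0], [1.0, 0.006, 0.0], [0.0, -0.0, -1.0]]
ft_force: [-0.1, -0.6, -0.2]
gripper_width: 0.0282
grasp_force: 30.0
```

>>> {"op": "step_arm", "data": {"increments": [{"x":0,"y":0,"z":0,"spin":0},{"x":0,"y":0,"z":0,"spin":0},{"x":0,"y":0,"z":0,"spin":0},{"x":0,"y":0,"z":0.3,"spin":0},{"x":0,"y":0,"z":0.5,"spin":0}], "hand": 0.56}}

```text
time_s: 94.8
position: [0.4202, 0.2717, 0.1076]
orientation: [[-0.007, 1.0, -0.003], [1.0, 0.007, -0.001], [-0.001, -0.003, -1.0]]
ft_force: [0.5, -0.3, 1.8]
gripper_width: 0.0377
grasp_force: 0.0
```

>>> {"op": "step_arm", "data": {"increments": [{"x":0,"y":0,"z":0.6,"spin":0},{"x":0,"y":0,"z":0.6,"spin":0},{"x":0,"y":0,"z":0.6,"spin":0},{"x":0,"y":0,"z":0.2,"spin":0},{"x":0,"y":0,"z":0,"spin":0}]}}

```text
time_s: 95.42
position: [0.422, 0.273, 0.3092]
orientation: [[-0.006, 1.0, 0.004], [1.0, 0.006, 0.0], [0.0, 0.004, -1.0]]
ft_force: [-0.2, -0.1, -0.4]
gripper_width: 0.0378
grasp_force: 0.0
```

```bash
python3 -c "
from h import *
look(('bottle0','jar0','lid_edge','lid_hinge','tumbler0'))"
```

```text
[0.422  0.273  0.3092] [-0.01  1.    0.  ] 95.4 [ 0.6   0.02 -1.23  1.59  0.02  1.54 -0.62]
side bottle0 [([0.418, 0.275, 0.01], 0.62), ([0.56, 0.253, 0.006], 0.61), ([0.337, -0.422, -0.003], 0.52)]
side jar0 [([0.457, 0.324, 0.004], 0.66), ([0.541, -0.416, 0.106], 0.62), ([0.539, 0.31, 0.004], 0.54)]
side lid_edge [([0.505, 0.436, 0.223], 0.7)]
side lid_hinge [([0.502, 0.372, 0.079], 0.63)]
side tumbler0 [([0.756, -0.189, -0.004], 0.66), ([0.818, 0.374, 0.028], 0.6)]
top bottle0 [([0.566, 0.258, 0.002], 0.73), ([0.422, 0.275, 0.003], 0.63), ([0.489, 0.266, 0.002], 0.61)]
top jar0 [([0.459, 0.326, 0.011], 0.81), ([0.535, 0.314, 0.008], 0.51)]
top lid_edge [([0.543, -0.266, 0.014], 0.4)]
top lid_hinge [([0.752, -0.191, -0.001], 0.32)]
top tumbler0 [([0.541, -0.415, 0.108], 0.91), ([0.816, 0.368, 0.028], 0.65), ([0.541, -0.265, 0.103], 0.57)]
```

All five items stand in the chest. Next I'll close the fingers and go around behind the lid.

>>> {"op": "step_arm", "data": {"increments": [{"x":0.24,"y":0.49,"z":0,"spin":-0.0055},{"x":0.24,"y":0.49,"z":0,"spin":-0.0055},{"x":0.24,"y":0.5,"z":0,"spin":-0.0055},{"x":0.24,"y":0.55,"z":0,"spin":-0.0055},{"x":0,"y":0,"z":0,"spin":0}], "hand": 1, "squeeze": 20}}

```text
time_s: 96.65
position: [0.5091, 0.4713, 0.3044]
orientation: [[0.114, 0.993, -0.009], [0.994, -0.114, -0.001], [-0.002, -0.009, -1.0]]
ft_force: [-1.1, 0.3, 1.6]
gripper_width: 0.0001
grasp_force: 0.0
```

>>> {"op": "step_arm", "data": {"increments": [{"x":0,"y":0,"z":-0.5,"spin":0},{"x":0,"y":0,"z":-0.5,"spin":0},{"x":0,"y":0,"z":-0.14,"spin":0},{"x":0,"y":0,"z":0,"spin":0}]}}

```text
time_s: 97.15
position: [0.5129, 0.4642, 0.195]
orientation: [[0.123, 0.992, -0.001], [0.992, -0.123, -0.003], [-0.003, -0.001, -1.0]]
ft_force: [-0.2, 0.4, 1.1]
gripper_width: 0.0002
grasp_force: 0.0
```

>>> {"op": "step_arm", "data": {"increments": [{"x":-0.02,"y":-0.15,"z":0,"spin":0},{"x":-0.02,"y":-0.15,"z":0,"spin":0},{"x":0,"y":0,"z":0,"spin":0}]}}

```text
time_s: 97.52
position: [0.5098, 0.435, 0.1976]
orientation: [[0.124, 0.992, 0.002], [0.992, -0.124, -0.0], [0.0, 0.002, -1.0]]
ft_force: [-0.1, 0.2, -0.7]
gripper_width: 0.0002
grasp_force: 0.0
```

>>> {"op": "step_arm", "data": {"increments": [{"x":-0.02,"y":-0.15,"z":0,"spin":0},{"x":-0.02,"y":-0.15,"z":0,"spin":0},{"x":0,"y":0,"z":0,"spin":0}]}}

```text
time_s: 97.9
position: [0.5052, 0.4053, 0.1962]
orientation: [[0.123, 0.992, 0.001], [0.992, -0.123, -0.001], [-0.001, 0.001, -1.0]]
ft_force: [-0.1, -0.2, 0.5]
gripper_width: 0.0003
grasp_force: 0.0
```

```bash
python3 -c "
from h import *
look(('lid_edge','lid_hinge'))"
```

```text
[0.5052 0.4053 0.1962] [ 0.12  0.99 -0.  ] 97.9 [ 0.07  0.55 -1.13  1.43  0.5   1.47 -1.18]
side lid_edge [([0.509, 0.437, 0.221], 0.67)]
side lid_hinge [([0.501, 0.372, 0.078], 0.57)]
top lid_edge [([0.753, -0.192, -0.002], 0.62)]
top lid_hinge []
```

```bash
python3 -c "
from h import *
p=snap('side'); a=cv2.imread('pics/side0.png').astype(int); b=p['pixels'].astype(int)
t=np.array([-.99,.139,0]); H=np.array([.503,.371,.08]); n=np.array([.139,.99,0])
for ang in (2.0,1.8,1.6,1.4):
  e=lambda s,k:H+s*(-np.cos(ang)*n+np.sin(ang)*np.array([0,0,1]))+k*t
  o=[]
  for k in(-.09,-.05,.05,.09):
    for s in(.13,.146):
      u,v=proj(p,e(s,k))[0].round().astype(int); o.append((int(a[v,u].sum()),int(b[v,u].sum())))
  print(ang,o)
d=(np.abs(a-b).sum(2)>60).astype(np.uint8)[80:170,330:420]
print('\n'.join(''.join('#' if x else '.' for x in r[::2]) for r in d[::3]))
"
```

```text
2.0 [(233, 234), (227, 223), (236, 171), (233, 161), (229, 169), (179, 141), (238, 236), (198, 194)]
1.8 [(241, 238), (231, 227), (248, 175), (233, 169), (233, 239), (227, 233), (230, 224), (216, 215)]
1.6 [(234, 206), (244, 175), (227, 159), (247, 176), (233, 228), (238, 235), (576, 571), (586, 577)]
1.4 [(228, 163), (224, 160), (220, 162), (239, 180), (223, 217), (202, 197), (566, 555), (574, 565)]
..................##.##########..............
...................#.#########...............
....................#########..#.............
.....................#.##########............
.....................##########..............
.......................#######...............
.........................##..................
.......................####..................
.....................#..###..................
....................##########...............
....................##.#########.............
.....................############............
.....................#..########.............
...................###...#######.............
..................######.#####.#.............
..................###########................
.................########.##.................
..................#.#######..................
................##########...................
................#..######....................
................#..##.###....................
...................#..##.....................
......................#......................
#...........##............#..................
...#......######.............##..............
.......#.....###.................###.........
..........#############..........###.........
............############.....................
................#####.#......................
##.................##........................
```

```bash
python3 -c "
from h import *
p=snap('side'); a=cv2.imread('pics/side0.png')
f=lambda i:cv2.resize(i[70:200,300:430],(390,390),interpolation=cv2.INTER_CUBIC)
cv2.imwrite('pics/c14.png',np.hstack([f(a),f(p['pixels'])]))"
```

```text
(no output)
```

View pics/c14.png

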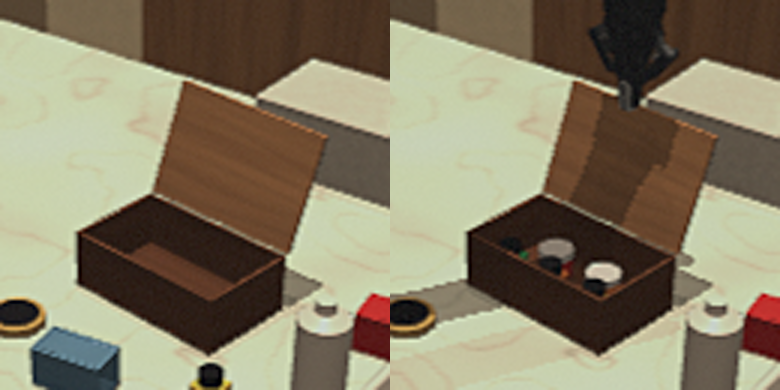

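```bash
python3 -c "
from h import *
p=snap('side')
for z in(.18,.196,.21,.22,.23): print(z,proj(p,[.505,.405,z]).round(1))
print('edge',proj(p,[.507,.436,.222]))
q=snap('top')
print([np.round(d['at'],3) for d in place_of(q,'lid_edge')][:2])
"
```

```text
0.18 [[378.4 116.5]]
0.196 [[378.6 112.6]]
0.21 [[378.8 109.3]]
0.22 [[378.9 106.8]]
0.23 [[379.  104.4]]
edge [[383.94030225 103.51861633]]
[array([0.49 , 0.264, 0.004])]
```

The view shows the finger on the inner side of the lid. The real fingertips end about 24 mm above the reported TCP, so they passed just over the lid's edge. I'll go back over and come down lower behind it.

>>> {"op": "step_arm", "data": {"increments": [{"x":0,"y":0,"z":0.4,"spin":0},{"x":0.05,"y":0.4,"z":0,"spin":0},{"x":0.05,"y":0.35,"z":0,"spin":0},{"x":0,"y":0,"z":-0.3,"spin":0},{"x":0,"y":0,"z":-0.25,"spin":0}]}}

```text
time_s: 99.08
position: [0.5137, 0.481, 0.1785]
orientation: [[0.121, 0.993, -0.002], [0.993, -0.121, -0.002], [-0.002, -0.002, -1.0]]
ft_force: [-0.1, 0.4, 0.2]
gripper_width: -0.0004
grasp_force: 0.0
```

>>> {"op": "step_arm", "data": {"increments": [{"x":0,"y":0,"z":0,"spin":0},{"x":0,"y":0,"z":0,"spin":0}]}}

```text
time_s: 99.32
position: [0.5146, 0.4805, 0.1807]
orientation: [[0.122, 0.992, -0.001], [0.992, -0.122, -0.001], [-0.001, -0.001, -1.0]]
ft_force: [1.0, 0.4, 1.1]
gripper_width: -0.0002
grasp_force: 0.0
```

>>> {"op": "step_arm", "data": {"increments": [{"x":-0.02,"y":-0.12,"z":0,"spin":0},{"x":-0.02,"y":-0.12,"z":0,"spin":0},{"x":-0.01,"y":-0.1,"z":0,"spin":0}]}}

```text
time_s: 99.7
position: [0.5097, 0.445, 0.1802]
orientation: [[0.123, 0.992, -0.0], [0.992, -0.123, -0.002], [-0.002, 0.0, -1.0]]
ft_force: [1.7, 3.5, 1.0]
gripper_width: 0.0003
grasp_force: 1.6
```

>>> {"op": "step_arm", "data": {"increments": [{"x":-0.01,"y":-0.1,"z":0,"spin":0},{"x":-0.01,"y":-0.1,"z":0,"spin":0}]}}

```text
time_s: 99.95
position: [0.5073, 0.4262, 0.1804]
orientation: [[0.122, 0.993, -0.0], [0.993, -0.122, -0.001], [-0.001, -0.0, -1.0]]
ft_force: [0.1, 2.8, 1.9]
gripper_width: -0.0
grasp_force: 1.2
```

```bash
python3 -c "
from h import *
look(('lid_edge','lid_hinge'))"
```

```text
[0.5073 0.4262 0.1804] [ 0.12  0.99 -0.  ] 100.0 [ 0.02  0.6  -1.11  1.41  0.53  1.46 -1.21]
side lid_edge [([0.503, 0.418, 0.232], 0.89)]
side lid_hinge [([0.5, 0.372, 0.081], 0.72)]
top lid_edge [([0.537, -0.417, 0.013], 0.37)]
top lid_hinge []
```

The lid is moving at about 3 N. Continuing along the arc.

>>> {"op": "step_arm", "data": {"increments": [{"x":-0.02,"y":-0.12,"z":0,"spin":0},{"x":-0.02,"y":-0.12,"z":0,"spin":0},{"x":-0.02,"y":-0.12,"z":0,"spin":0},{"x":-0.02,"y":-0.16,"z":-0.01,"spin":0},{"x":-0.02,"y":-0.16,"z":-0.01,"spin":0}]}}

```text
time_s: 100.88
position: [0.4971, 0.3569, 0.1774]
orientation: [[0.122, 0.992, -0.001], [0.992, -0.122, -0.003], [-0.003, -0.001, -1.0]]
ft_force: [0.4, 1.2, -0.9]
gripper_width: -0.0
grasp_force: 0.8
```

>>> {"op": "step_arm", "data": {"increments": [{"x":-0.02,"y":-0.15,"z":-0.05,"spin":0},{"x":-0.02,"y":-0.15,"z":-0.06,"spin":0},{"x":-0.02,"y":-0.13,"z":-0.09,"spin":0},{"x":-0.02,"y":-0.13,"z":-0.09,"spin":0}]}}

```text
time_s: 101.38
position: [0.4894, 0.3008, 0.148]
orientation: [[0.123, 0.992, -0.001], [0.992, -0.123, -0.003], [-0.003, -0.001, -1.0]]
ft_force: [0.5, 1.6, 0.2]
gripper_width: 0.0002
grasp_force: 0.6
```

```bash
python3 -c "
from h import *
look(('lid_edge','lid_hinge'))"
```

```text
[0.4894 0.3008 0.148 ] [ 0.12  0.99 -0.  ] 101.4 [ 0.37  0.44 -1.21  1.68  0.43  1.32 -1.04]
side lid_edge [([0.486, 0.275, 0.201], 0.92)]
side lid_hinge [([0.502, 0.371, 0.08], 0.69), ([0.757, -0.189, -0.005], 0.48)]
top lid_edge [([0.49, 0.274, 0.196], 0.56)]
top lid_hinge [([0.542, -0.416, 0.104], 0.7), ([0.541, -0.268, 0.016], 0.33), ([0.538, -0.417, 0.012], 0.31)]
```

>>> {"op": "step_arm", "data": {"increments": [{"x":-0.01,"y":-0.11,"z":-0.12,"spin":0},{"x":-0.01,"y":-0.1,"z":-0.13,"spin":0},{"x":-0.01,"y":-0.08,"z":-0.14,"spin":0},{"x":-0.01,"y":-0.07,"z":-0.15,"spin":0}]}}

```text
time_s: 102.18
position: [0.4853, 0.2649, 0.0933]
orientation: [[0.123, 0.992, -0.002], [0.992, -0.123, -0.003], [-0.003, -0.001, -1.0]]
ft_force: [0.8, -0.3, -0.3]
gripper_width: 0.0002
grasp_force: 0.4
```

>>> {"op": "step_arm", "data": {"increments": [{"x":0,"y":-0.03,"z":-0.1,"spin":0},{"x":0,"y":-0.02,"z":-0.1,"spin":0},{"x":0,"y":0,"z":0,"spin":0}]}}

```text
time_s: 102.55
position: [0.4848, 0.2609, 0.0738]
orientation: [[0.122, 0.993, -0.003], [0.993, -0.122, -0.002], [-0.003, -0.002, -1.0]]
ft_force: [0.6, -0.5, 0.2]
gripper_width: -0.0002
grasp_force: 0.0
```

```bash
python3 -c "
from h import *
look(('lid_edge',))
print(ctrl.state()['ft_force'])"
```

```text
[0.4848 0.2609 0.0738] [ 0.12  0.99 -0.  ] 102.5 [ 0.43  0.47 -1.18  1.82  0.47  1.18 -1.02]
side lid_edge [([0.48, 0.224, 0.111], 0.95)]
top lid_edge [([0.485, 0.223, 0.109], 0.97)]
[ 1.02138795  0.15948842 -0.58824304]
```

>>> {"op": "step_arm", "data": {"increments": [{"x":0,"y":-0.01,"z":-0.06,"spin":0},{"x":0,"y":0,"z":0,"spin":0}]}}

```text
time_s: 103.0
position: [0.4851, 0.2599, 0.0682]
orientation: [[0.122, 0.993, -0.002], [0.993, -0.122, -0.003], [-0.003, -0.001, -1.0]]
ft_force: [0.2, 0.3, 0.0]
gripper_width: -0.0
grasp_force: 0.0
```

>>> {"op": "step_arm", "data": {"increments": [{"x":0,"y":0,"z":-0.05,"spin":0},{"x":0,"y":0,"z":0,"spin":0}]}}

```text
time_s: 103.25
position: [0.4851, 0.2599, 0.0632]
orientation: [[0.122, 0.993, -0.002], [0.993, -0.122, -0.002], [-0.003, -0.002, -1.0]]
ft_force: [-0.8, 0.1, 0.5]
gripper_width: 0.0004
grasp_force: 0.0
```

```bash
python3 -c "
from h import *
look(('lid_edge',))
print(ctrl.state()['ft_force'])"
```

```text
[0.4851 0.2599 0.0632] [ 0.12  0.99 -0.  ] 103.2 [ 0.42  0.48 -1.17  1.83  0.48  1.16 -1.03]
side lid_edge [([0.48, 0.221, 0.102], 0.78)]
top lid_edge [([0.484, 0.221, 0.095], 0.85), ([0.336, -0.421, -0.002], 0.42)]
[ 0.13152548  0.27894974 -0.33626177]
```

Still going down in small steps until the rim stops it.

>>> {"op": "step_arm", "data": {"increments": [{"x":0,"y":0,"z":-0.04,"spin":0},{"x":0,"y":0,"z":0,"spin":0}]}}

```text
time_s: 103.7
position: [0.4851, 0.26, 0.0593]
orientation: [[0.122, 0.993, -0.002], [0.993, -0.122, -0.002], [-0.003, -0.001, -1.0]]
ft_force: [-0.7, -0.6, -0.6]
gripper_width: -0.0002
grasp_force: 0.0
```

>>> {"op": "step_arm", "data": {"increments": [{"x":0,"y":0,"z":-0.03,"spin":0},{"x":0,"y":0,"z":0,"spin":0}]}}

```text
time_s: 103.95
position: [0.4852, 0.2601, 0.0563]
orientation: [[0.122, 0.993, -0.002], [0.993, -0.122, -0.002], [-0.002, -0.001, -1.0]]
ft_force: [0.0, 0.9, -0.3]
gripper_width: 0.0
grasp_force: 0.0
```

>>> {"op": "step_arm", "data": {"increments": [{"x":0,"y":0,"z":-0.02,"spin":0},{"x":0,"y":0,"z":0,"spin":0}]}}

```text
time_s: 104.2
position: [0.4853, 0.2602, 0.0556]
orientation: [[0.122, 0.993, -0.001], [0.993, -0.122, -0.003], [-0.003, -0.001, -1.0]]
ft_force: [-3.8, -1.6, 8.9]
gripper_width: -0.0
grasp_force: 3.9
```

```bash
python3 -c "
from h import *
look(('lid_edge',))
print(ctrl.state()['ft_force'])"
```

```text
[0.4853 0.2602 0.0556] [ 0.12  0.99 -0.  ] 104.2 [ 0.41  0.49 -1.16  1.83  0.49  1.15 -1.04]
side lid_edge [([0.481, 0.221, 0.09], 0.8), ([0.54, -0.342, 0.001], 0.62)]
top lid_edge []
[-2.24779689 -2.39823942  7.55433218]
```

The rim now takes the load, so the lid is closed. A slight extra press, then retreat and do the final check.

>>> {"op": "step_arm", "data": {"increments": [{"x":0,"y":0,"z":-0.015,"spin":0},{"x":0,"y":0,"z":0,"spin":0},{"x":0,"y":0,"z":0.3,"spin":0},{"x":0,"y":0,"z":0.6,"spin":0},{"x":0,"y":0,"z":0.6,"spin":0}]}}

```text
time_s: 105.02
position: [0.4849, 0.26, 0.2045]
orientation: [[0.122, 0.993, -0.002], [0.993, -0.122, -0.002], [-0.003, -0.002, -1.0]]
ft_force: [1.9, -1.0, 0.9]
gripper_width: 0.0001
grasp_force: 0.0
```

>>> {"op": "step_arm", "data": {"increments": [{"x":0.2,"y":-0.5,"z":0.2,"spin":0},{"x":0.2,"y":-0.5,"z":0,"spin":0},{"x":0.2,"y":-0.5,"z":0,"spin":0},{"x":0,"y":0,"z":0,"spin":0},{"x":0,"y":0,"z":0,"spin":0}]}}

```text
time_s: 105.65
position: [0.545, 0.1108, 0.223]
orientation: [[0.122, 0.993, -0.002], [0.993, -0.122, -0.001], [-0.001, -0.002, -1.0]]
ft_force: [-0.5, 0.5, 0.3]
gripper_width: 0.0004
grasp_force: 0.0
```

```bash
python3 -c "
from h import *
look(('lid_edge','tumbler0','bottle0','jar0','compact','soap_dish','hairbrush','perfume','cotton_jar','dispenser'))"
```

```text
[0.545  0.1108 0.223 ] [ 0.12  0.99 -0.  ] 105.7 [ 0.81  0.33 -1.28  1.62  0.32  1.43 -0.62]
side lid_edge [([0.48, 0.22, 0.09], 0.7)]
side tumbler0 [([0.814, 0.376, 0.025], 0.72), ([0.54, -0.418, 0.104], 0.6), ([0.54, -0.265, 0.103], 0.56)]
side bottle0 [([0.543, -0.266, 0.103], 0.69)]
side jar0 [([0.54, -0.269, 0.011], 0.54), ([0.749, 0.216, -0.001], 0.41)]
side compact [([0.367, 0.131, 0.0], 0.78)]
side soap_dish [([0.341, -0.225, 0.002], 0.61)]
side hairbrush [([0.334, -0.424, -0.002], 0.98)]
side perfume [([0.757, -0.187, -0.004], 0.74)]
side cotton_jar [([0.713, -0.285, 0.004], 0.95)]
side dispenser [([0.752, 0.215, 0.0], 0.61)]
top lid_edge [([0.482, 0.222, 0.088], 0.92)]
top tumbler0 [([0.814, 0.37, 0.027], 0.87), ([0.543, -0.414, 0.107], 0.83), ([0.544, -0.268, 0.104], 0.69)]
top bottle0 []
top jar0 []
top compact [([0.369, 0.134, -0.002], 0.63)]
top soap_dish [([0.341, -0.228, 0.001], 0.73), ([0.752, -0.191, 0.002], 0.39)]
top hairbrush [([0.339, -0.422, 0.003], 0.88), ([0.751, -0.191, 0.001], 0.7)]
top perfume [([0.755, -0.191, -0.002], 0.84)]
top cotton_jar [([0.714, -0.286, 0.0], 0.79), ([0.54, -0.417, 0.11], 0.72)]
top dispenser []
```

Everything checks out: the lid edge is at z≈0.088–0.09, both tumblers are seated, and the other things are where they started. Handing in.

```bash
python3 -c "
from h import *
print(ctrl.hand_in())"
```

```text
the job is handed in; nothing more can be done
None
```

The job is handed in at about 106 s of the 210 s: by the last camera check both blue tumblers sit mouth down on the pegs, all five bottles and jars are in the chest with the lid fully closed, and the other things are where they started.

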